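# Put the sander's fence and sanding blocks away behind the cabinet's bypass doors

## Task

Put the sander kit away in the bench cabinet, sliding its doors past each other as needed: lay the stop fence flat in the tray with the two guide strips, lengthwise between the strips, and all the hand sanding blocks flat on the other tray. The fence is head-heavy: once a door has been slid fully open, lift the fence by its rail near the balance point, so that it hangs level from the gripper (hold it clear a moment to see that it does), before you put it in. Finish with both doors fully closed, and leave the glue bottle, wax tin and brush alone.

Things in the scene. Friction and masses are not known exactly. Their poses are not given: they have to be found in the camera images.
- cabinet: shallow white bench cabinet, fixed, 290 (x) x 510 (y) x 127 mm high, two bays under two clear sliding doors in its top; origin under its centre, y along its length to the robot's left, z up. Inside 240 x 460 mm, floor 50 mm up; long walls (x +-120 to 145 mm) 125 mm high, end walls 96 mm. A fixed pack of abrasive sheets, 150 mm wide (y), 39 mm high, fills the space between the trays
- fence_tray: plywood tray on the cabinet's floor, in either of its bays, 236 (x) x 150 mm (y), fixed; origin under its centre, which is 152 mm along y from the cabinet's centre; floor 4 mm thick. Two guide strips 8 mm wide and 14 mm high run along x, 110 mm apart (clear space), one each side of its centre line
- block_tray: plywood tray with thin dark rubber ribs and no strips, on the cabinet's floor in the other bay, 236 (x) x 150 mm (y), fixed; origin under its centre; floor 4 mm thick
- door_lower (a joint): opening of the lower clear door, m: 0 = closed over the bay at the cabinet's -y end, grows as it slides to the other end under the other door; stop at 0.155. 240 mm long (y), faces 99 and 104 mm above the bench. Open, it clears y = 75 to 230 mm of its end, its pull 40 mm from the other (closed) door's edge. Stays where left; friction 2 N
- door_upper (a joint): opening of the upper clear door, m: 0 = closed over the bay at the cabinet's +y end, grows as it slides to the other end over the other door; stop at 0.155. 240 mm long (y), faces 118 and 123 mm above the bench. Open, it clears y = 75 to 230 mm of its end, its pull 40 mm from the other (closed) door's edge. Stays where left; friction 2 N
- door_lower_handle (a point): centre of the lower door's black bar pull, near the door's outer end: 70 mm long along the point's x (across the cabinet), 12 mm thick along y (the way the door slides) and 12 mm high above the door's face. Moves with the door
- door_upper_handle (a point): centre of the upper door's black bar pull, near the door's outer end: 70 mm long along the point's x (across the cabinet), 12 mm thick along y (the way the door slides) and 12 mm high above the door's face. Moves with the door
- fence_mid (a point): sander stop fence: aluminium rail 150 (x) x 22 (y) x 40 mm high, with a grey cast head 60 mm wide, 40 mm high at its +x end (x 75 to 120 mm, black knob out to 132 mm). Point: middle of the rail, 20 mm up; z up. 0.6 to 0.96 kg; the head's mass varies: balances 30 to 58 mm from this point towards the head. The rail is waxed (friction about 0.25): grip it firmly (30 N and up); far off balance it droops
- block1_mid (a point): hand sanding block: cork base 100 x 50 x 14 mm with dark abrasive paper under it, and a wooden grip ridge on top, 84 x 22 mm and 26 mm high (40 mm in all), 0.14 kg. The point is its centre, 20 mm up; x runs along the block and its ridge, z up. May be absent
- block2_mid (a point): hand sanding block: cork base 100 x 50 x 14 mm with dark abrasive paper under it, and a wooden grip ridge on top, 84 x 22 mm and 26 mm high (40 mm in all), 0.14 kg. The point is its centre, 20 mm up; x runs along the block and its ridge, z up. May be absent
- block3_mid (a point): hand sanding block: cork base 100 x 50 x 14 mm with dark abrasive paper under it, and a wooden grip ridge on top, 84 x 22 mm and 26 mm high (40 mm in all), 0.14 kg. The point is its centre, 20 mm up; x runs along the block and its ridge, z up. May be absent
- block1: the same block; origin under its centre
- block2: the same block; origin under its centre
- block3: the same block; origin under its centre
- fence: the same fence; origin under the rail's middle
- glue: white glue bottle, 60 mm across, 170 mm high, bystander; origin under its centre
- wax: steel wax tin, 80 mm across, 60 mm high, bystander; origin under its centre
- brush: bench brush, bystander, lying beyond the blocks; origin under its centre
Not all that is in view belongs to the job. Leave any green or yellow look-alike of the block3 alone.

How it is judged (in metres and radians):
On the way, in this order (a step that is already met when the one before it is completed fails the run):
1. one of the doors has been slid fully open past its neighbour (value of joint any of door_lower, door_upper above 0.145 m), for 0.2 s.
2. the fence is held clear of everything by its rail, on the head's side of the middle near the balance point, and hangs level (height (world z) of fence_mid above 0.05 m and contact force between the fingers and fence above 1 N and angle between fence_mid's own z axis and vertical below 0.1 rad and x of the grasp point in the frame of fence between 0.02 and 0.075 m and contact force between fence and cabinet below 0.05 N and contact force between fence and table below 0.05 N), for 0.8 s.
At the end, for the whole second after the job is handed in: Fence flat on the floor of the tray with strips, between them (rail within 38 mm of the tray's centre line, 0.4 rad); every block flat on the floor of the other tray (centre within 105 mm in x, 60 mm in y of the tray's centre); both doors closed to 8 mm; all at rest (x of fence_mid in the frame of fence_tray between -0.06 and 0.06 m and y of fence_mid in the frame of fence_tray between -0.038 and 0.038 m and z of fence_mid in the frame of fence_tray between 0.017 and 0.031 m and angle between each of fence_mid, block1_mid, block2_mid, block3_mid's own z axis and vertical below 0.1 rad and angle between the x axis of fence_mid and the x axis of fence_tray, either way round below 0.4 rad and linear speed of each of fence, block1, block2, block3 below 0.03 m/s and x of block1_mid in the frame of block_tray between -0.105 and 0.105 m and y of block1_mid in the frame of block_tray between -0.06 and 0.06 m and z of block1_mid in the frame of block_tray between 0.017 and 0.031 m and x of block2_mid in the frame of block_tray between -0.105 and 0.105 m and y of block2_mid in the frame of block_tray between -0.06 and 0.06 m and z of block2_mid in the frame of block_tray between 0.017 and 0.031 m and x of block3_mid in the frame of block_tray between -0.105 and 0.105 m and y of block3_mid in the frame of block_tray between -0.06 and 0.06 m and z of block3_mid in the frame of block_tray between 0.017 and 0.031 m and value of joint each of door_lower, door_upper below 0.008 m); the robot touches nothing.
It fails at once if the glue bottle is shoved aside or knocked over (distance of glue from where it was at the start of the episode above 0.03 m).
It fails at once if the wax tin is shoved aside or knocked over (distance of wax from where it was at the start of the episode above 0.03 m).
It fails at once if the brush is shoved aside or knocked over (distance of brush from where it was at the start of the episode above 0.03 m).
Of block1, block2, block3 only 2 to 3 are there at a start; the rules pass over those that are not, and their reading is None.
At some moment in a run one of fence, block1, block2, block3 may be knocked a few centimetres aside while the robot is not near it.
It also fails if it takes over 210 s, if anything falls off the work surface, if the arm or the gripper's body presses on something with over 40 N, if the wrist force passes 120 N, or if a joint passes its speed limit or range.

## Robot

A 6-joint arm with a two-finger parallel gripper is mounted at the origin on the work surface. World frame = base frame: x ahead of the robot, y to its left, z up, the work surface at z = 0. Lengths are in mm, angles in rad, forces in N, time in s.
With the tool pointing down it reaches from about 275 to 875 mm from the base axis. Payload 12.5 kg.
Tool frame: the origin (TCP) lies between the finger pads; the fingertips stand 22 mm ahead of it and the grasp point (between the pads) lies 3 mm ahead of it; y points along the fingers, x is the direction in which the jaws open and shut, and the axes are right-handed (so a half turn about y gives the same grasp; the last joint's range is limited). The gripper opens to 85 mm and grips with 20 to 120 N. Pads are 22 mm wide; open, the fingers measure 114 mm over their backs; the gripper's body (76 mm by 85 mm) begins 54 mm behind the grasp point. The pads swing forward as they close: fully open they stand 13 mm farther back than shut.
Start: joints at [1.248, 0.351, 1.652, -0, 1.139, -0.085], TCP at [129.529, 534.515, 218.79] pointing down, gripper open.
Joint ranges: [-2.75, 2.75], [-0.79, 2.1], [0.01, 2.65], [-1.57, 4.71], [0.07, 3.14], [-2.87, 2.87]. Speed limits (rad/s): [2.22, 2.22, 2.79, 3.14, 3.14, 3.14].

## Interface

Orientations are given as a unit quaternion [w, x, y, z].
In Python, from bench import read_state, snapshot, calibration, finish_job gives the robot as it stands. The module is installed in compiled form; this text tells all that it offers.
- The arm moves only by the tool apply_moves, never from a script. Its argument "deltas" is a list of rows, each an object with "slide": the shift along the world's x, y, z in m, a list of three; "yaw": the turn about the world's z in degrees. A call has 1 to 12 rows; each row shifts and turns the commanded pose from where the row before left it; what a row does not reach is not made up. A row lasts 1/10 s, in which the tool goes at most 50 mm and 8.59 degrees, less where a joint would pass 70% of its speed; a pose out of reach is approached as far as the arm can. A call is refused whole if a number of a shift passes 0.05 or a number of a turn 8.59, either way. A call with a gripper value outside its range is refused whole. "jaw" is the opening in per cent of the stroke, from 0 (shut) to 100 (fully open), set as the call begins (left out, the last holds). The fingers move at their own pace and stop on an object; "force" is the grip in N (left out, the last holds). Time passes only in rows, so rows that do not move let the fingers close. It gives the time, the measured TCP pose, the force and the opening at its end, in the units of the state.
- read_state(): the state, without advancing time (a new reading comes with each control period).
- snapshot(name): name is "scene" or "top"; returns the picture (384x512x3 uint8, red, green, blue); there is no depth.
- calibration(name): a dict with "fx", "fy", "cx", "cy" (pixels), "k1" (the pictures are not rectified: a ray, as slopes to the right and down, at radius r is drawn at 1 + k1 r^2 times it, then the intrinsics apply), "xyz" and "orientation" of the camera in the world. Camera axes: x right, y down, z forward; pixel columns grow to the right and rows downward; lengths in mm; the calibration is good to about 2 mm. A picture is of the moment at which its call begins. calibration takes no time and is no camera call.
- finish_job(): hands the job in, once; it reports no verdict.
The state is a dict: "time_s": time; "qpos": joint angles; "joint_vel": joint speeds; "tau": joint torques, N m; "eef_pos": TCP position; "eef_rot": TCP orientation; "contact_force": force on the tool from outside, world axes, zero at the start; "moment": the same for the moment, N m; "finger_gap": finger opening in mm.
Only numpy, scipy, OpenCV 4.12 (cv2) and the standard library are available. Lean on these libraries where they do the work, as an engineer would, in place of code of your own. Each camera call takes 0.05 s, during which the arm holds its last target. There are 200 camera calls.

## Working session

There is one attempt and no reset: what is moved stays moved. The work goes in short steps, Python scripts to look and compute and a tool call to move; the robot and the scene stay as the last step left them, time stands still between calls to the robot, and variables do not carry over. Pictures are saved under pics/ and viewed, about 12 in all and at most 16, crops included, and the job is handed in when it is done.

Besides the shell and the picture viewer there is one more tool, called after "Emit:" by a JSON object that holds its "method" and its "body", one argument or row to a line. apply_moves: Moves the arm, as the interface text tells. Its arguments: {"type":"object","properties":{"deltas":{"type":"array","items":{"type":"object","properties":{"slide":{"type":"array","items":{"type":"number"}},"yaw":{"type":"number"}}}},"jaw":{"type":"number"},"force":{"type":"number"}},"required":["deltas"]}

```bash
mkdir -p pics; cat > h.py <<'E'
import numpy as np, cv2
from bench import *
from scipy.spatial.transform import Rotation as R
def cam(n):
    c=calibration(n); q=c["orientation"]; return c,R.from_quat([q[1],q[2],q[3],q[0]]).as_matrix(),np.array(c["xyz"],float)
def ray(n,u,v):
    c,M,o=cam(n); K=np.array([[c["fx"],0,c["cx"]],[0,c["fy"],c["cy"]],[0,0,1.]])
    p=cv2.undistortPoints(np.array([[[u,v]]],float),K,np.array([c["k1"],0,0,0,0.]))[0,0]
    return o,M@np.array([p[0],p[1],1])
def at(n,u,v,z):
    o,d=ray(n,u,v); return (o+d*(z-o[2])/d[2])[:2].round(1)
def proj(n,P):
    c,M,o=cam(n); p=M.T@(np.array(P,float)-o); s=p[:2]/p[2]; s=s*(1+c["k1"]*(s@s))
    return np.array([c["fx"]*s[0]+c["cx"],c["fy"]*s[1]+c["cy"]]).round(1)
def save(n,f,crop=None,k=1):
    im=snapshot(n); cv2.imwrite(f"raw_{n}.png",im[...,::-1])
    if crop: im=im[crop[1]:crop[3],crop[0]:crop[2]]
    cv2.imwrite("pics/"+f,cv2.resize(im[...,::-1],None,fx=k,fy=k,interpolation=cv2.INTER_CUBIC))
E
python3 - <<'E'
from h import *
save("scene","s1.png",k=1.5);save("top","t1.png",k=1.5)
for n in("scene","top"):print(calibration(n))
print(read_state())
E
```

```text
{'fx': 391.6389674432845, 'fy': 391.6389674432845, 'cx': 257.4046531921476, 'cy': 193.28662588348, 'k1': -0.024752060707115137, 'xyz': array([1045.23005819, -536.76445806, 1184.31814911]), 'orientation': array([-0.28788782,  0.88829045,  0.34247496, -0.10378622])}
{'fx': 373.6036501370636, 'fy': 373.6036501370636, 'cx': 258.16142876009843, 'cy': 185.78541140554393, 'k1': -0.0003445431814344442, 'xyz': array([ 280.85802859,   55.59720016, 1192.33492551]), 'orientation': array([-0.07695591,  0.72368625, -0.68174441,  0.07470308])}
{'time_s': 0.1, 'qpos': array([ 1.24839698e+00,  3.51179858e-01,  1.65234461e+00, -9.99198132e-06,
        1.13910949e+00, -8.46058530e-02]), 'joint_vel': array([ 0.000141  , -0.00389086, -0.00225969,  0.00144825, -0.00108441,
       -0.00020257]), 'tau': array([ 1.78301241e-03, -5.06834149e+01, -2.91877717e+01, -8.61009585e-05,
        2.53396283e-03,  6.19827415e-05]), 'eef_pos': array([129.44063992, 534.23609469, 218.31952032]), 'eef_rot': array([-0.55557245,  0.55598249,  0.43685695, -0.43746855]), 'contact_force': array([ 0.32206338,  0.07813326, -0.14657225]), 'moment': array([0.01205564, 0.03932331, 0.01976096]), 'finger_gap': 85.31219806677045}
```

View pics/s1.png

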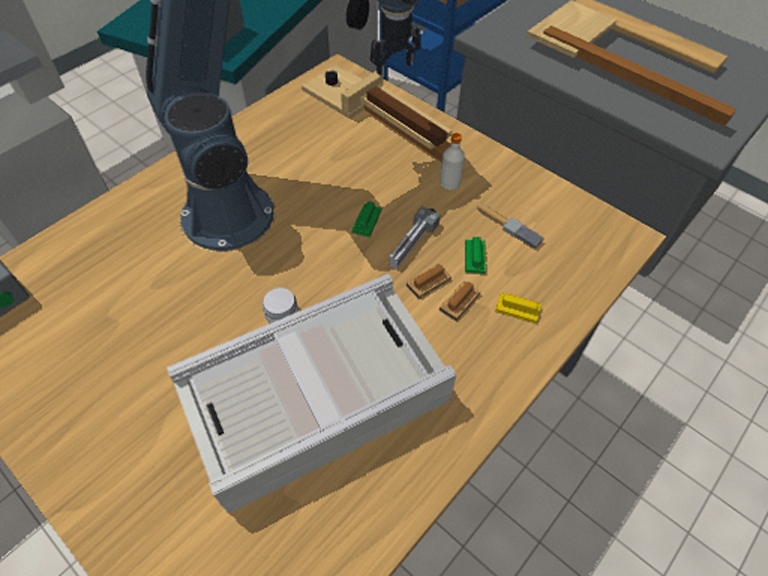

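View pics/t1.png

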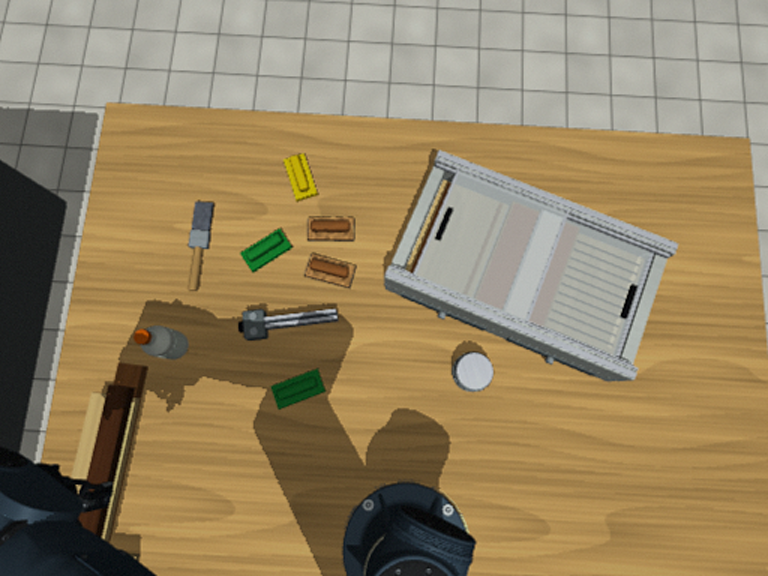

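Candidates in the 1.5x top view: the brown blocks at (331,228) and (330,269) are the targets. The green look-alikes (266,250) and (298,388) and the yellow one (300,176) stay put. The fence is at (290,320) with its head to the left. The ribbed tray appears to be at the -y end of the cabinet (right). I'll check both in close crops.

```bash
python3 - <<'E'
import cv2
im=cv2.imread("raw_top.png")
cv2.imwrite("pics/c1.png",cv2.resize(im[90:265,248:458],None,fx=3.8,fy=3.4,interpolation=cv2.INTER_CUBIC)[:600])
cv2.imwrite("pics/c2.png",cv2.resize(im[90:240,150:250],None,fx=4,fy=4,interpolation=cv2.INTER_CUBIC))
E
```

```text
(no output)
```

View pics/c1.png

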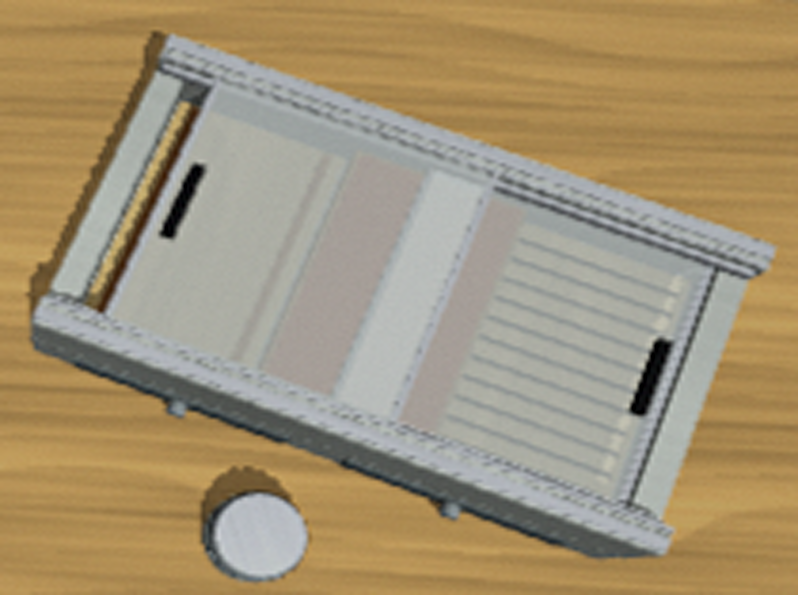

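View pics/c2.png

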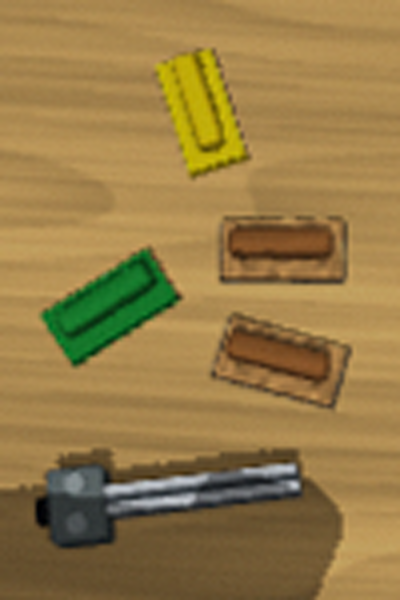

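```bash
cat > m.py <<'E'
from h import *
def blob(mask,box,n=1):
    m=np.zeros_like(mask,np.uint8); x0,y0,x1,y1=box; m[y0:y1,x0:x1]=mask[y0:y1,x0:x1]
    cs=sorted(cv2.findContours(m,0,1)[0],key=cv2.contourArea)[::-1][:n]
    return [cv2.minAreaRect(c) for c in cs]
def ends(r):
    b=cv2.boxPoints(r); b=b if np.linalg.norm(b[0]-b[1])<np.linalg.norm(b[1]-b[2]) else np.roll(b,1,0)
    return (b[0]+b[1])/2,(b[2]+b[3])/2
def rep(name,n,r,z):
    a,b=[at(n,*p,z) for p in ends(r)]; d=b-a
    print(name,np.array(r[0]).round(1),"ctr",((a+b)/2).round(1),"len",np.hypot(*d).round(1),"ang",np.degrees(np.arctan2(d[1],d[0])).round(1)%180)
E
python3 - <<'E'
from m import *
im=cv2.imread("raw_top.png"); hsv=cv2.cvtColor(im,cv2.COLOR_BGR2HSV); v=hsv[...,2]
dark=v<50
H1=blob(dark,(285,130,306,168))[0]; H2=blob(dark,(408,180,430,220))[0]
rep("up",'top',H1,135);rep("lo",'top',H2,116)
ridge=(hsv[...,0]<14)&(hsv[...,1]>120)&(v>40)
for r in blob(ridge,(200,138,240,195),2): rep("ridge",'top',r,40)
rail=(hsv[...,1]<60)&(v>60)
for r in blob(rail,(150,200,232,230),2): rep("fence",'top',r,40)
for n,p in [("raillow",(300,482)),("railhead",(106,501)),("headL",(48,508)),("headR",(110,503))]:
    print(n,at('top',150+p[0]/4,90+p[1]/4,40))
for n,p in dict(tl=(168,36),tr=(775,245),bl=(40,300),br=(672,535)).items(): print(n,at('top',248+p[0]/3.8,90+p[1]/3.4,125))
s=cv2.imread("raw_scene.png")
sh=cv2.cvtColor(s,cv2.COLOR_BGR2HSV); 
rs=(sh[...,0]<14)&(sh[...,1]>120)&(sh[...,2]>40)
for r in blob(rs,(270,170,322,215),2): rep("ridge_s",'scene',r,40)
ds=sh[...,2]<50
rep("up_s",'scene',blob(ds,(250,208,275,236))[0],135);rep("lo_s",'scene',blob(ds,(135,265,152,293))[0],116)
print("wax",at('top',248+259/3.8,90+535/3.4,60),"glue",at('top',97,224,170))
for n,p in [("rail end s",(394,262)),("rail head s",(425,222))]: print(n,at('scene',p[0]/1.5,p[1]/1.5,40))
E
```

```text
up [295.5 148.8] ctr [630.3 -37.8] len 66.8 ang 160.1
lo [418.5 200.5] ctr [ 499.9 -405.2] len 67.7 ang 160.6
ridge [224.1 182.2] ctr [537.4 175.2] len 33.9 ang 112.3
ridge [220.6 152.7] ctr [633.6 194.1] len 20.2 ang 61.7
fence [193. 212.] ctr [436.8 264. ] len 192.5 ang 93.4
fence [168.5 220.5] ctr [405.8 337. ] len 15.5 ang 93.3
raillow [447.4 165.2]
railhead [423.6 314.1]
headL [415.5 358.3]
headR [422.2 310.8]
tl [787.9 -22.7]
tr [ 620.2 -504.4]
bl [536.3  66.3]
br [ 364.1 -414.9]
ridge_s [288.5 185. ] ctr [567.  187.8] len 3.7 ang 42.80000000000001
ridge_s [282.  188.5] ctr [559.6 159.5] len 4.5 ang 130.5
up_s [261.1 221.6] ctr [633.6 -41.6] len 67.8 ang 161.5
lo_s [143.4 279.2] ctr [ 504.  -408.5] len 65.7 ang 159.8
wax [ 349.7 -118. ] glue [370.5 499.4]
rail end s [465.4 160. ]
rail head s [436.9 314.8]
```

```bash
python3 - <<'E'
from m import *
s=cv2.imread("raw_scene.png")
cv2.imwrite("pics/c3.png",cv2.resize(s[130:215,255:365],None,fx=6,fy=6,interpolation=cv2.INTER_CUBIC))
for n,p in [("A1",(230,242)),("A2",(333,242)),("B1",(230,342)),("B2",(328,370))]: print(n,at('top',150+p[0]/4,90+p[1]/4,40))
st=read_state(); q=st["eef_rot"]; M=R.from_quat([q[1],q[2],q[3],q[0]]).as_matrix(); print(M.round(2)); print("jaw",np.degrees(np.arctan2(M[1,0],M[0,0])))
E
```

```text
A1 [638.5 236.7]
A2 [643.5 153.9]
B1 [555.9 229.4]
B2 [537.8 150. ]
[[ 0.24 -0.   -0.97]
 [ 0.97 -0.    0.24]
 [-0.   -1.    0.  ]]
jaw 76.37567853473578
```

View pics/c3.png

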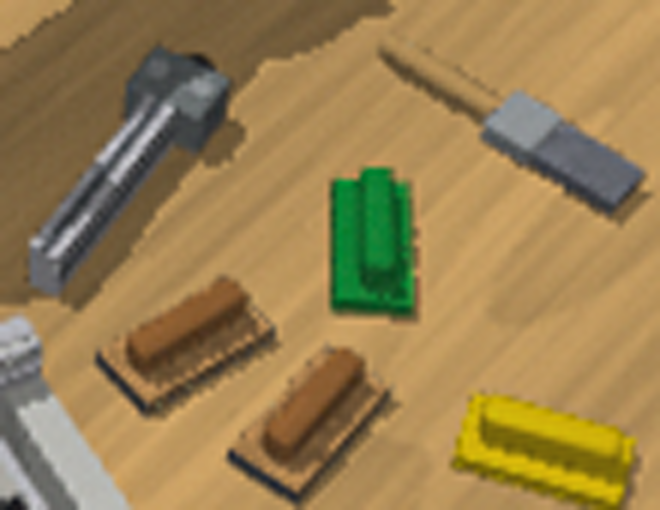

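Emit:
{"method": "apply_moves", "body": {
  "deltas": [
    {"slide":[0.03,-0.035,0.02]},
    {"slide":[0.03,-0.035,0.02]},
    {"slide":[0.03,-0.035,0]},
    {"slide":[0.03,-0.035,0]},
    {"slide":[0.03,-0.035,0]},
    {"slide":[0.03,-0.035,0]},
    {"slide":[0.03,-0.035,0]},
    {"slide":[0.03,-0.035,0]}
  ],
  "jaw": 35,
  "force": 60
}}

```text
invalid input
```

Emit:
{"method": "apply_moves", "body": {
  "deltas": [
    {"slide":[0.03,-0.035,0.02],"yaw":0.0},
    {"slide":[0.03,-0.035,0.02],"yaw":0.0},
    {"slide":[0.03,-0.035,0.0],"yaw":0.0},
    {"slide":[0.03,-0.035,0.0],"yaw":0.0},
    {"slide":[0.03,-0.035,0.0],"yaw":0.0},
    {"slide":[0.03,-0.035,0.0],"yaw":0.0},
    {"slide":[0.03,-0.035,0.0],"yaw":0.0},
    {"slide":[0.03,-0.035,0.0],"yaw":0.0}
  ],
  "jaw": 35,
  "force": 60
}}

```text
time_s: 0.9
eef_pos: [370.0, 253.2, 258.6]
eef_rot: [0.556, -0.556, -0.437, 0.437]
contact_force: [-0.1, 0.9, 0.1]
finger_gap: 30.0
```

```bash
python3 - <<'E'
from m import *
a,b=at('scene',263.2,171.3,40),at('scene',282.5,146.7,40);print(a,b,(a+b)/2,np.hypot(*(a-b)))
for n,p,q in [("A",(145,355),(235,290)),("B",(280,440),(350,360))]: print(n,at('scene',255+p[0]/6,130+p[1]/6,40),at('scene',255+q[0]/6,130+q[1]/6,40))
print(read_state()["eef_pos"],read_state()["finger_gap"])
E
```

```text
[456.2 173.4] [430.1 317.9] [443.15 245.65] 146.83821028601508
A [553.9 150.2] [562.9 225.9]
B [652.7 156.5] [647.8 231.2]
[370.03385995 253.17429491 258.56888637] 30.038689371926043
```

Emit:
{"method": "apply_moves", "body": {
  "deltas": [
    {"slide":[0.029,-0.033,0.0],"yaw":-0.6},
    {"slide":[0.029,-0.033,0.0],"yaw":-0.6},
    {"slide":[0.029,-0.033,0.0],"yaw":-0.6},
    {"slide":[0.029,-0.033,0.0],"yaw":-0.6},
    {"slide":[0.029,-0.033,0.0],"yaw":-0.6},
    {"slide":[0.029,-0.033,0.0],"yaw":-0.6},
    {"slide":[0.029,-0.033,0.0],"yaw":-0.6},
    {"slide":[0.029,-0.033,0.0],"yaw":-0.6},
    {"slide":[0.03,-0.03,-0.02],"yaw":-0.9},
    {"slide":[0.0,0.0,-0.045],"yaw":0.0},
    {"slide":[0.0,0.0,-0.02],"yaw":0.0},
    {"slide":[0.0,0.0,0.0],"yaw":0.0}
  ]
}}

```text
time_s: 2.1
eef_pos: [629.5, -39.2, 169.9]
eef_rot: [0.579, -0.575, -0.407, 0.411]
contact_force: [-0.3, 0.0, -0.0]
finger_gap: 29.6
```

```bash
python3 - <<'E'
from m import *
save("scene","s2.png",(200,150,360,290),5); print(read_state()["eef_pos"])
E
```

```text
[630.6350325  -39.09711165 172.56841651]
```

View pics/s2.png

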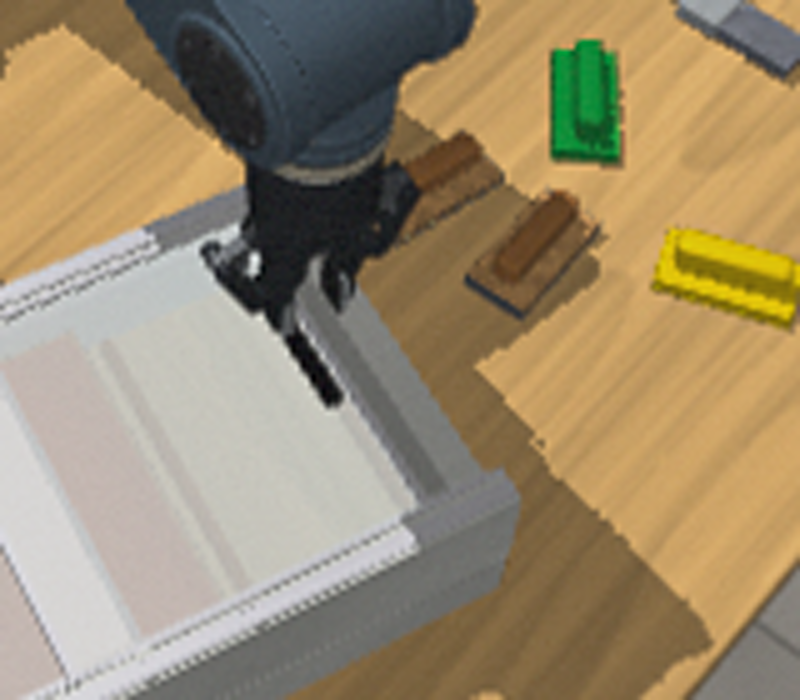

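The open fingers straddle the upper pull (handle visible from about (295,335) to (335,395) in the crop). I'll lower and close loosely.

Emit:
{"method": "apply_moves", "body": {
  "deltas": [
    {"slide":[0.0,0.0,-0.015],"yaw":0.0},
    {"slide":[0.0,0.0,-0.011],"yaw":0.0},
    {"slide":[0.0,0.0,0.0],"yaw":0.0},
    {"slide":[0.0,0.0,0.0],"yaw":0.0}
  ]
}}

```text
time_s: 2.55
eef_pos: [631.3, -39.0, 147.8]
eef_rot: [-0.577, 0.577, 0.409, -0.409]
contact_force: [-0.3, -0.5, 0.7]
finger_gap: 29.7
```

Emit:
{"method": "apply_moves", "body": {
  "deltas": [
    {"slide":[0.0,0.0,0.0],"yaw":0.0},
    {"slide":[0.0,0.0,0.0],"yaw":0.0},
    {"slide":[0.0,0.0,0.0],"yaw":0.0},
    {"slide":[0.0,0.0,0.0],"yaw":0.0},
    {"slide":[0.0,0.0,0.0],"yaw":0.0}
  ],
  "jaw": 5,
  "force": 20
}}

```text
time_s: 3.05
eef_pos: [631.2, -39.1, 147.7]
eef_rot: [-0.577, 0.577, 0.409, -0.409]
contact_force: [-0.2, 0.0, -0.0]
finger_gap: 4.2
```

```bash
python3 - <<'E'
from m import *
print(proj('scene',(631,-39,126))); print(proj('top',(631,-39,126)))
save("scene","s3.png",(225,170,305,260),7)
E
```

```text
[260.9 222. ]
[295.6 149.4]
```

View pics/s3.png

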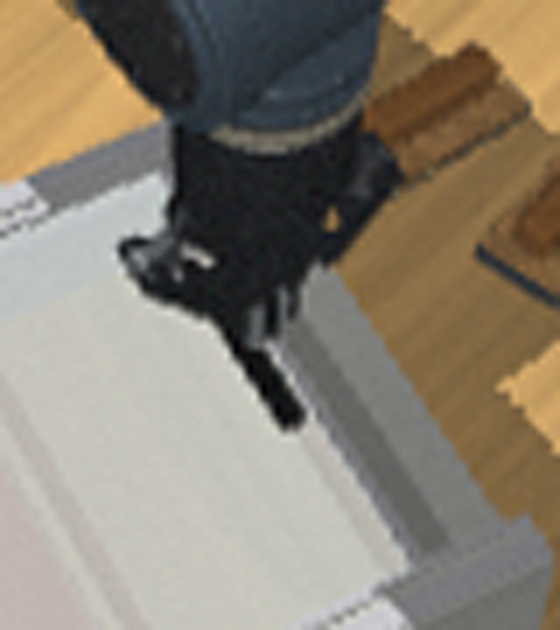

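Fingers look shut just outside (+y) of the pull, so a closed-finger push towards -y should open the door; I'll test that.

Emit:
{"method": "apply_moves", "body": {
  "deltas": [
    {"slide":[-0.0033,-0.0094,0.0],"yaw":0.0},
    {"slide":[-0.0033,-0.0094,0.0],"yaw":0.0},
    {"slide":[-0.0033,-0.0094,0.0],"yaw":0.0},
    {"slide":[-0.0033,-0.0094,0.0],"yaw":0.0}
  ]
}}

```text
time_s: 3.5
eef_pos: [617.6, -77.9, 147.6]
eef_rot: [-0.577, 0.577, 0.409, -0.409]
contact_force: [1.2, -0.2, -0.3]
finger_gap: 4.1
```

```bash
python3 - <<'E'
from m import *
save("scene","s4.png",(215,180,295,260),7); print(read_state()["contact_force"])
E
```

```text
[ 1.41940602 -1.65037797 -0.29849262]
```

View pics/s4.png

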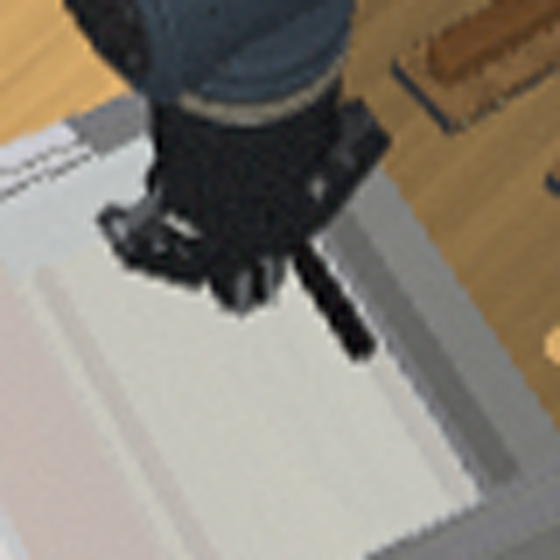

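```bash
python3 - <<'E'
from m import *
for z in (126,135,145): print(z,proj('scene',(617.6,-77.9,z)),proj('top',(617.6,-77.9,z)))
C=np.array([632,-40.]);x=np.array([.9436,-.331])
for s in(-35,0,35):
  for z in (123,135): print(s,z,proj('scene',(*(C+s*x),z)))
im=snapshot('top');cv2.imwrite('pics/t2.png',cv2.resize(im[115:185,270:350,::-1],None,fx=8,fy=8,interpolation=cv2.INTER_CUBIC))
E
```

```text
126 [249.4 227.4] [308.5 154.5]
135 [249.4 225.9] [308.9 153.6]
145 [249.4 224.2] [309.4 152.6]
-35 123 [255.6 214.7]
-35 135 [255.6 212.6]
0 123 [260.9 222.9]
0 135 [260.9 220.9]
35 123 [266.3 231.3]
35 135 [266.4 229.4]
```

View pics/t2.png

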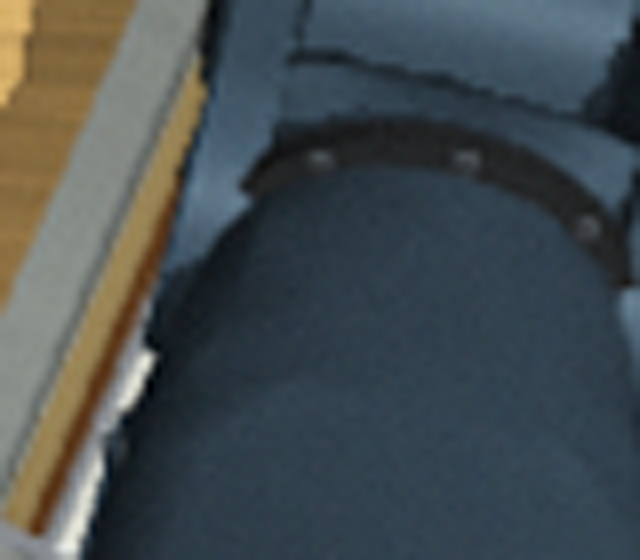

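The closed fingers passed over the pull (pull now right of them at (330,300)), so the tips sit higher than assumed. I'll go back, open, and descend further while watching the force.

Emit:
{"method": "apply_moves", "body": {
  "deltas": [
    {"slide":[0.0,0.0,0.015],"yaw":0.0},
    {"slide":[0.007,0.019,0.0],"yaw":0.0},
    {"slide":[0.007,0.019,0.0],"yaw":0.0},
    {"slide":[0.0,0.0,0.0],"yaw":0.0},
    {"slide":[0.0,0.0,-0.015],"yaw":0.0},
    {"slide":[0.0,0.0,-0.006],"yaw":0.0},
    {"slide":[0.0,0.0,0.0],"yaw":0.0}
  ],
  "jaw": 40
}}

```text
time_s: 4.3
eef_pos: [631.1, -39.2, 140.0]
eef_rot: [0.578, -0.576, -0.408, 0.41]
contact_force: [1.0, -0.1, -0.9]
finger_gap: 34.3
```

Emit:
{"method": "apply_moves", "body": {
  "deltas": [
    {"slide":[0.0,0.0,-0.004],"yaw":0.0},
    {"slide":[0.0,0.0,0.0],"yaw":0.0}
  ]
}}

```text
time_s: 4.5
eef_pos: [631.8, -39.1, 137.2]
eef_rot: [0.577, -0.577, -0.409, 0.409]
contact_force: [-0.0, -0.5, -0.2]
finger_gap: 33.9
```

Emit:
{"method": "apply_moves", "body": {
  "deltas": [
    {"slide":[0.0,0.0,0.0],"yaw":0.0},
    {"slide":[0.0,0.0,0.0],"yaw":0.0},
    {"slide":[0.0,0.0,0.0],"yaw":0.0},
    {"slide":[0.0,0.0,0.0],"yaw":0.0}
  ],
  "jaw": 5,
  "force": 20
}}

```text
time_s: 4.9
eef_pos: [632.1, -38.7, 137.7]
eef_rot: [-0.577, 0.577, 0.409, -0.409]
contact_force: [-0.4, -0.2, 0.3]
finger_gap: 4.1
```

```bash
python3 - <<'E'
from m import *
save("scene","s5.png",(225,170,305,260),8)
E
```

```text
(no output)
```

View pics/s5.png

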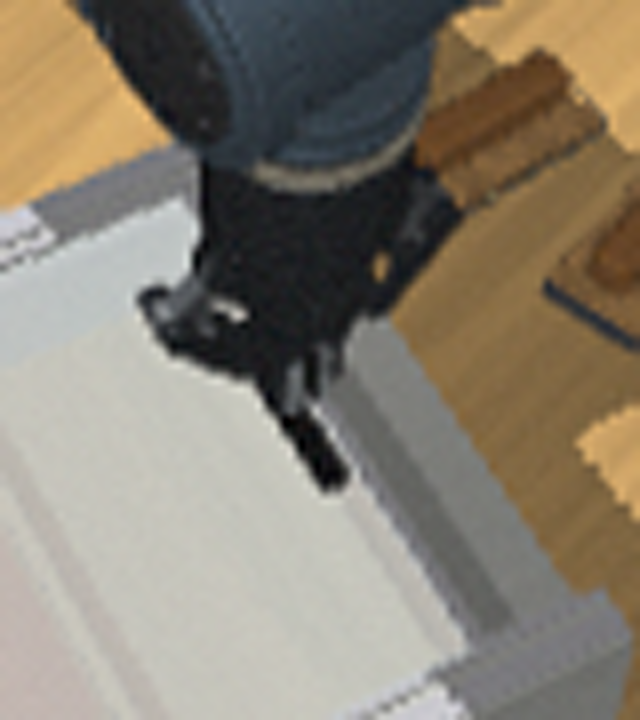

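```bash
cat >> m.py <<'E'
def tri(pt,ps):
    (o1,d1),(o2,d2)=ray('top',*pt),ray('scene',*ps)
    A=np.stack([d1,-d2],1); s=np.linalg.lstsq(A,o2-o1,rcond=None)[0]
    a,b=o1+s[0]*d1,o2+s[1]*d2; return ((a+b)/2).round(1),np.linalg.norm(a-b).round(1)
E
python3 - <<'E'
from m import *
print(tri((295.5,148.8),(261.1,221.6)),tri((418.5,200.5),(143.4,279.2)))
for z in (100,116,126,135,145): print(z,proj('scene',(632,-39,z)),at('top',295.5,148.8,z),at('scene',261.1,221.6,z))
st=read_state();print(st["eef_pos"],st["contact_force"],st["moment"],st["finger_gap"])
E
```

```text
(array([631.8, -38.5, 128.9]), np.float64(0.5)) (array([ 501.1, -408. ,  109.3]), np.float64(0.1))
100 [260.9 226.4] [641.5 -40.9] [620.4 -25.1]
116 [261.  223.8] [636.3 -39.5] [626.6 -32.6]
126 [261.1 222.2] [633.  -38.6] [630.6 -37.4]
135 [261.2 220.7] [630.  -37.8] [634.1 -41.6]
145 [261.2 219. ] [626.7 -36.9] [638.  -46.3]
[632.07333238 -38.70668921 137.69000225] [ 0.06692042 -0.98591258 -0.76146591] [ 0.05960297  0.03768815 -0.04554601] 4.109001446765832
```

Triangulation puts the pull exactly under the TCP at z 129, so the tips must be just above it. I'll probe down in small steps.

Emit:
{"method": "apply_moves", "body": {
  "deltas": [
    {"slide":[0.0,0.0,-0.002],"yaw":0.0},
    {"slide":[0.0,0.0,0.0],"yaw":0.0}
  ]
}}

```text
time_s: 5.15
eef_pos: [631.9, -38.7, 135.3]
eef_rot: [0.577, -0.577, -0.409, 0.409]
contact_force: [-0.2, 0.2, -0.4]
finger_gap: 4.5
```

Emit:
{"method": "apply_moves", "body": {
  "deltas": [
    {"slide":[0.0,0.0,-0.002],"yaw":0.0},
    {"slide":[0.0,0.0,0.0],"yaw":0.0}
  ]
}}

```text
time_s: 5.35
eef_pos: [631.9, -38.7, 133.2]
eef_rot: [0.577, -0.577, -0.409, 0.409]
contact_force: [-0.1, 0.5, 0.3]
finger_gap: 4.7
```

Emit:
{"method": "apply_moves", "body": {
  "deltas": [
    {"slide":[0.0,0.0,-0.002],"yaw":0.0},
    {"slide":[0.0,0.0,0.0],"yaw":0.0}
  ]
}}

```text
time_s: 5.55
eef_pos: [631.9, -38.7, 131.3]
eef_rot: [0.577, -0.577, -0.409, 0.409]
contact_force: [0.3, -0.2, -0.2]
finger_gap: 4.5
```

Emit:
{"method": "apply_moves", "body": {
  "deltas": [
    {"slide":[0.0,0.0,-0.003],"yaw":0.0},
    {"slide":[0.0,0.0,0.0],"yaw":0.0}
  ]
}}

```text
time_s: 5.75
eef_pos: [631.8, -38.7, 128.2]
eef_rot: [0.577, -0.577, -0.409, 0.409]
contact_force: [-0.6, 0.1, 0.1]
finger_gap: 4.5
```

Emit:
{"method": "apply_moves", "body": {
  "deltas": [
    {"slide":[0.0,0.0,-0.003],"yaw":0.0},
    {"slide":[0.0,0.0,0.0],"yaw":0.0}
  ]
}}

```text
time_s: 5.95
eef_pos: [631.8, -38.7, 125.1]
eef_rot: [0.577, -0.577, -0.409, 0.409]
contact_force: [-0.8, -0.5, 0.6]
finger_gap: 4.3
```

```bash
python3 - <<'E'
from m import *
st=read_state();print(st["eef_pos"],st["contact_force"],st["finger_gap"])
save("scene","s6.png",(230,180,300,250),8)
E
```

```text
[631.84237407 -38.7026492  125.13736312] [-0.82509983 -0.46171379  0.6236328 ] 4.257080091778044
```

View pics/s6.png

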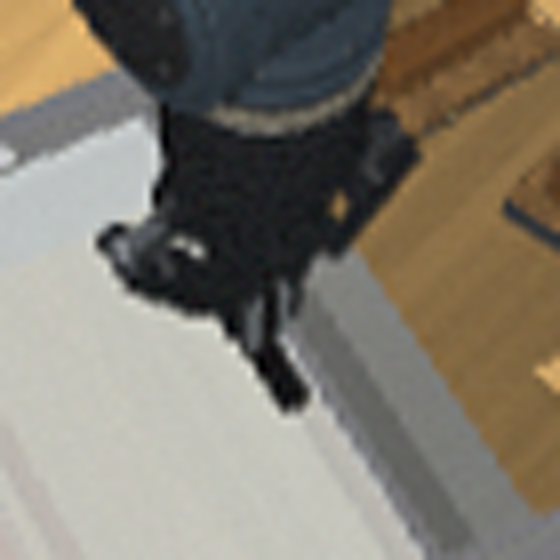

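Emit:
{"method": "apply_moves", "body": {
  "deltas": [
    {"slide":[-0.0033,-0.0094,0.0],"yaw":0.0},
    {"slide":[-0.0033,-0.0094,0.0],"yaw":0.0},
    {"slide":[0.0,0.0,0.0],"yaw":0.0}
  ]
}}

```text
time_s: 6.3
eef_pos: [625.0, -59.1, 125.7]
eef_rot: [-0.577, 0.577, 0.409, -0.409]
contact_force: [-0.7, -0.1, -0.4]
finger_gap: 4.4
```

```bash
python3 - <<'E'
from m import *
st=read_state();print(st["eef_pos"],st["contact_force"],st["finger_gap"])
save("scene","s7.png",(230,180,300,250),8)
E
```

```text
[624.99792869 -59.0803822  125.68144475] [-0.66942303 -0.12332873 -0.38481533] 4.392351867350386
```

View pics/s7.png

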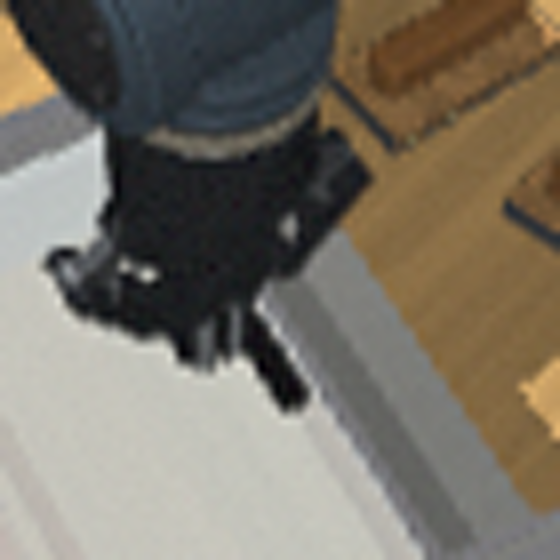

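```bash
python3 - <<'E'
from m import *
P=(129.4,534.2)
for z in (218,205,196): print(z,proj('scene',(*P,z))*1.5,proj('top',(*P,z))*1.5)
a=cv2.imread("pics/s1.png")[0:100,330:430]; b=cv2.imread("pics/t1.png")[440:540,40:140]
a,b=[cv2.resize(i,None,fx=4,fy=4,interpolation=cv2.INTER_CUBIC) for i in(a,b)]
cv2.imwrite("pics/g.png",np.hstack([a,b]))
E
```

```text
218 [394.05  77.85] [ 90.3  477.15]
205 [394.05  81.9 ] [ 94.2 476.1]
196 [393.9   84.75] [ 96.9 475.5]
```

View pics/g.png

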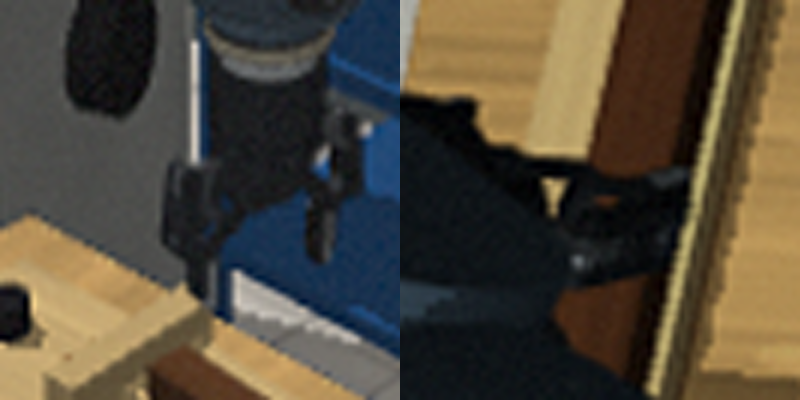

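```bash
python3 - <<'E'
from m import *
print(tri((73.3,327.3),(263.1,47.3)))
print("base",proj('top',(0,0,0))*1.5,proj('scene',(0,0,0))*1.5, proj('top',(0,0,100))*1.5)
st=read_state();print(st["qpos"],st["time_s"])
E
```

```text
(array([128.4, 503.7, 247.4]), np.float64(44.6))
base [405.   548.25] [226.95 214.5 ] [406.95 562.5 ]
[-1.67351652e-01  5.91451835e-01  1.51966227e+00 -4.28887207e-05
  1.03040351e+00 -1.39956462e+00] 6.35
```

The evidence (start pose too) says the fingertips sit ~30 mm higher than the quoted TCP suggests. I'll calibrate by touch: descend on the door face (z 123) here, beside the pull.

Emit:
{"method": "apply_moves", "body": {
  "deltas": [
    {"slide":[0.0,0.0,-0.003],"yaw":0.0},
    {"slide":[0.0,0.0,-0.003],"yaw":0.0},
    {"slide":[0.0,0.0,0.0],"yaw":0.0}
  ]
}}

```text
time_s: 6.65
eef_pos: [625.2, -57.3, 118.9]
eef_rot: [0.577, -0.577, -0.409, 0.409]
contact_force: [0.8, -0.5, -0.2]
finger_gap: 4.3
```

Emit:
{"method": "apply_moves", "body": {
  "deltas": [
    {"slide":[0.0,0.0,-0.002],"yaw":0.0},
    {"slide":[0.0,0.0,-0.001],"yaw":0.0},
    {"slide":[0.0,0.0,0.0],"yaw":0.0}
  ]
}}

```text
time_s: 6.95
eef_pos: [625.4, -57.5, 116.4]
eef_rot: [0.577, -0.577, -0.409, 0.409]
contact_force: [0.1, 0.2, -0.2]
finger_gap: 3.9
```

Emit:
{"method": "apply_moves", "body": {
  "deltas": [
    {"slide":[0.0,0.0,-0.002],"yaw":0.0},
    {"slide":[0.0,0.0,0.0],"yaw":0.0}
  ]
}}

```text
time_s: 7.15
eef_pos: [625.6, -57.7, 114.7]
eef_rot: [-0.577, 0.577, 0.409, -0.409]
contact_force: [-0.2, -1.8, 2.0]
finger_gap: 4.2
```

Emit:
{"method": "apply_moves", "body": {
  "deltas": [
    {"slide":[0.0,0.0,-0.002],"yaw":0.0},
    {"slide":[0.0,0.0,0.0],"yaw":0.0}
  ]
}}

```text
time_s: 7.35
eef_pos: [625.5, -57.7, 112.6]
eef_rot: [-0.577, 0.577, 0.409, -0.409]
contact_force: [-0.2, -1.5, 2.8]
finger_gap: 4.2
```

Emit:
{"method": "apply_moves", "body": {
  "deltas": [
    {"slide":[0.0,0.0,-0.002],"yaw":0.0},
    {"slide":[0.0,0.0,0.0],"yaw":0.0}
  ]
}}

```text
time_s: 7.55
eef_pos: [625.6, -57.6, 110.7]
eef_rot: [-0.577, 0.577, 0.409, -0.409]
contact_force: [-0.5, -1.6, 3.9]
finger_gap: 4.2
```

```bash
python3 - <<'E'
from m import *
st=read_state();print(st["eef_pos"],st["contact_force"],st["moment"],st["finger_gap"])
save("scene","s8.png",(210,160,310,260),6)
E
```

```text
[625.61404685 -57.61523875 110.72951489] [-0.54746417 -1.62230808  3.90814859] [-0.31500496  0.00816136  0.02304328] 4.203017271979467
```

View pics/s8.png

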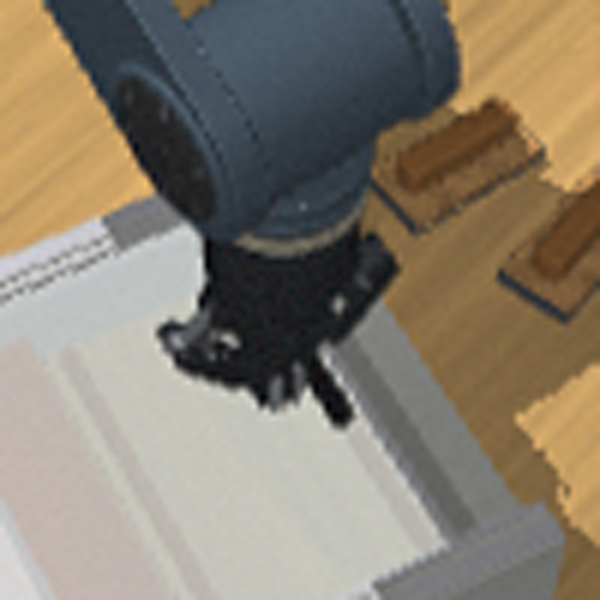

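Tip contact begins at TCP z ≈ 115 over the door face at 123, so shut tips are about 8 mm above the quoted TCP (open about 21). I'll use that offset and grip the pull again at TCP z ≈ 115.

Emit:
{"method": "apply_moves", "body": {
  "deltas": [
    {"slide":[0.0,0.0,0.035],"yaw":0.0},
    {"slide":[0.0033,0.0094,0.0],"yaw":0.0},
    {"slide":[0.0033,0.0094,0.0],"yaw":0.0},
    {"slide":[0.0,0.0,0.0],"yaw":0.0},
    {"slide":[0.0,0.0,-0.015],"yaw":0.0},
    {"slide":[0.0,0.0,-0.01],"yaw":0.0},
    {"slide":[0.0,0.0,-0.005],"yaw":0.0},
    {"slide":[0.0,0.0,0.0],"yaw":0.0}
  ],
  "jaw": 40
}}

```text
time_s: 8.4
eef_pos: [631.3, -38.9, 114.0]
eef_rot: [0.577, -0.576, -0.408, 0.41]
contact_force: [-0.5, -0.5, 0.7]
finger_gap: 34.0
```

Emit:
{"method": "apply_moves", "body": {
  "deltas": [
    {"slide":[0.0,0.0,0.0],"yaw":0.0},
    {"slide":[0.0,0.0,0.0],"yaw":0.0},
    {"slide":[0.0,0.0,0.0],"yaw":0.0},
    {"slide":[0.0,0.0,0.0],"yaw":0.0}
  ],
  "jaw": 5,
  "force": 20
}}

```text
time_s: 8.8
eef_pos: [632.2, -38.8, 115.9]
eef_rot: [-0.577, 0.577, 0.409, -0.409]
contact_force: [1.1, -0.1, -0.0]
finger_gap: 11.2
```

Gripped (gap 11.2 mm matches the 12 mm pull). I'll slide it open.

Emit:
{"method": "apply_moves", "body": {
  "deltas": [
    {"slide":[-0.005,-0.0141,0.0],"yaw":0.0},
    {"slide":[-0.005,-0.0141,0.0],"yaw":0.0},
    {"slide":[-0.005,-0.0141,0.0],"yaw":0.0},
    {"slide":[-0.005,-0.0141,0.0],"yaw":0.0},
    {"slide":[-0.005,-0.0141,0.0],"yaw":0.0},
    {"slide":[-0.005,-0.0141,0.0],"yaw":0.0},
    {"slide":[-0.005,-0.0141,0.0],"yaw":0.0},
    {"slide":[-0.005,-0.0141,0.0],"yaw":0.0},
    {"slide":[0.0,0.0,0.0],"yaw":0.0}
  ]
}}

```text
time_s: 9.7
eef_pos: [591.2, -154.1, 115.9]
eef_rot: [-0.577, 0.577, 0.408, -0.409]
contact_force: [-1.1, -1.5, 6.1]
finger_gap: 11.1
```

Emit:
{"method": "apply_moves", "body": {
  "deltas": [
    {"slide":[-0.0027,-0.0075,0.0],"yaw":0.0},
    {"slide":[-0.0013,-0.0038,0.0],"yaw":0.0},
    {"slide":[0.0,0.0,0.0],"yaw":0.0}
  ]
}}

```text
time_s: 10.0
eef_pos: [588.4, -162.0, 115.9]
eef_rot: [0.577, -0.576, -0.41, 0.408]
contact_force: [4.4, 13.1, 5.8]
finger_gap: 11.1
```

The stop is felt (13 N) after 131 mm, consistent with a door that started about 22 mm ajar, so it is fully open. Now to the fence grip point.

Emit:
{"method": "apply_moves", "body": {
  "deltas": [
    {"slide":[0.001,0.002,0.0],"yaw":0.0},
    {"slide":[0.0,0.0,0.0],"yaw":0.0},
    {"slide":[0.0,0.0,0.0],"yaw":0.0},
    {"slide":[0.0,0.0,0.05],"yaw":0.0},
    {"slide":[0.0,0.0,0.05],"yaw":0.0}
  ],
  "jaw": 45
}}

```text
time_s: 10.5
eef_pos: [587.9, -161.1, 215.6]
eef_rot: [0.578, -0.576, -0.408, 0.41]
contact_force: [0.2, -0.4, 0.4]
finger_gap: 38.5
```

Emit:
{"method": "apply_moves", "body": {
  "deltas": [
    {"slide":[-0.013,0.037,0.0],"yaw":-5.1},
    {"slide":[-0.013,0.037,0.0],"yaw":-5.1},
    {"slide":[-0.013,0.037,0.0],"yaw":-5.1},
    {"slide":[-0.013,0.037,0.0],"yaw":-5.1},
    {"slide":[-0.013,0.037,0.0],"yaw":-5.1},
    {"slide":[-0.013,0.037,0.0],"yaw":-5.1},
    {"slide":[-0.013,0.037,0.0],"yaw":-5.1},
    {"slide":[-0.013,0.037,0.0],"yaw":-5.1},
    {"slide":[-0.013,0.037,0.0],"yaw":-5.1},
    {"slide":[-0.013,0.037,0.0],"yaw":-5.1},
    {"slide":[-0.013,0.037,0.0],"yaw":-5.1},
    {"slide":[-0.013,0.037,0.0],"yaw":-5.0}
  ],
  "jaw": 65
}}

```text
time_s: 11.7
eef_pos: [432.4, 284.1, 215.5]
eef_rot: [-0.705, 0.705, 0.058, -0.058]
contact_force: [0.6, -0.8, 0.3]
finger_gap: 55.4
```

```bash
python3 - <<'E'
from m import *
st=read_state();print(st["eef_pos"],np.degrees(st["qpos"][0]-st["qpos"][5]))
save("scene","s9.png",(150,110,350,260),4)
E
```

```text
[432.37863574 284.13587088 215.52374512] 9.34627351221647
```

View pics/s9.png

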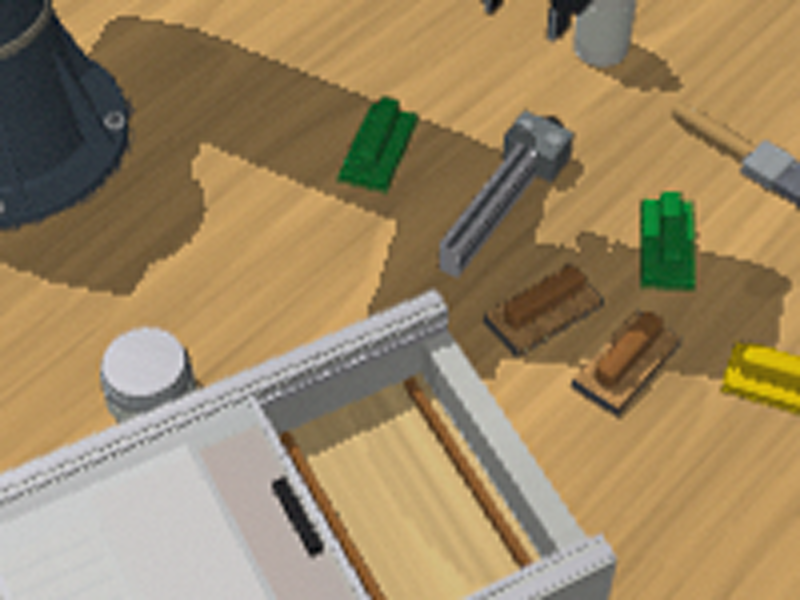

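Door is open, the strips show in this +y bay, and the fence and both blocks are undisturbed (rail from about (455,245) to (525,150) in the crop). Descending on the fence.

Emit:
{"method": "apply_moves", "body": {
  "deltas": [
    {"slide":[0.0,0.001,-0.05],"yaw":0.0},
    {"slide":[0.0,0.0,-0.05],"yaw":0.0},
    {"slide":[0.0,0.0,-0.05],"yaw":0.0},
    {"slide":[0.0,0.0,-0.04],"yaw":0.0},
    {"slide":[0.0,0.0,-0.01],"yaw":0.0},
    {"slide":[0.0,0.0,-0.01],"yaw":0.0},
    {"slide":[0.0,0.0,0.0],"yaw":0.0}
  ]
}}

```text
time_s: 12.45
eef_pos: [433.5, 284.2, 6.0]
eef_rot: [0.705, -0.705, -0.059, 0.059]
contact_force: [0.2, -0.6, -0.3]
finger_gap: 55.4
```

Emit:
{"method": "apply_moves", "body": {
  "deltas": [
    {"slide":[0.0,0.0,-0.004],"yaw":0.0},
    {"slide":[0.0,0.0,0.0],"yaw":0.0}
  ]
}}

```text
time_s: 12.65
eef_pos: [433.6, 284.5, 2.6]
eef_rot: [0.705, -0.704, -0.06, 0.058]
contact_force: [-0.4, 0.0, -0.1]
finger_gap: 55.7
```

Emit:
{"method": "apply_moves", "body": {
  "deltas": [
    {"slide":[0.0,0.0,0.0],"yaw":0.0},
    {"slide":[0.0,0.0,0.0],"yaw":0.0},
    {"slide":[0.0,0.0,0.0],"yaw":0.0},
    {"slide":[0.0,0.0,0.0],"yaw":0.0},
    {"slide":[0.0,0.0,0.0],"yaw":0.0}
  ],
  "jaw": 0,
  "force": 30
}}

```text
time_s: 13.15
eef_pos: [433.0, 284.2, 2.1]
eef_rot: [-0.705, 0.705, 0.059, -0.059]
contact_force: [-3.2, -1.2, 6.7]
finger_gap: 21.4
```

Emit:
{"method": "apply_moves", "body": {
  "deltas": [
    {"slide":[0.0,0.0,0.0],"yaw":0.0},
    {"slide":[0.0,0.0,0.0],"yaw":0.0},
    {"slide":[0.0,0.0,0.005],"yaw":0.0},
    {"slide":[0.0,0.0,0.02],"yaw":0.0},
    {"slide":[0.0,0.0,0.03],"yaw":0.0},
    {"slide":[0.0,0.0,0.03],"yaw":0.0},
    {"slide":[0.0,0.0,0.0],"yaw":0.0},
    {"slide":[0.0,0.0,0.0],"yaw":0.0},
    {"slide":[0.0,0.0,0.0],"yaw":0.0}
  ],
  "force": 110
}}

```text
time_s: 14.05
eef_pos: [432.0, 283.6, 85.0]
eef_rot: [-0.704, 0.705, 0.058, -0.06]
contact_force: [-0.8, 0.1, -7.7]
finger_gap: 20.3
```

```bash
python3 - <<'E'
from m import *
st=read_state();print(st["eef_pos"],st["contact_force"],st["moment"],st["finger_gap"])
save("scene","s10.png"); im=cv2.imread("raw_scene.png"); h=cv2.cvtColor(im,cv2.COLOR_BGR2HSV)
# predicted rail points (mid at z+85)
d=np.array([-0.16,0.987]); g=np.array([433,284.5]); m=g-44*d
for s in(-75,75): print(s,[proj('scene',(*(m+s*d),z)) for z in(125,85)])
cv2.imwrite("pics/s10.png",cv2.resize(im[85:205,215:335],None,fx=5,fy=5,interpolation=cv2.INTER_CUBIC))
E
```

```text
[432.03917984 283.61769228  85.01883767] [-0.8140933   0.13722117 -7.69272447] [ 0.02275068  0.02833604 -0.02627327] 20.261408101048044
-75 [array([261.7, 156.7]), array([261.5, 163.9])]
75 [array([283.1, 131.5]), array([282.4, 138.9])]
```

```bash
python3 - <<'E'
from m import *
im=cv2.imread("raw_scene.png"); h=cv2.cvtColor(im,cv2.COLOR_BGR2HSV)
m=((h[...,1]<70)&(h[...,2]>45))
for y in range(120,182,2): print(y,''.join('#' if m[y,x] else '.' for x in range(245,310)))
st=read_state();print(st["time_s"])
E
```

```text
120 ......................###........................#############...
122 ......................#..........................#############...
124 ..................................................###########....
126 .............................................##.......###........
128 ...........................................#######...............
130 .................................##.......######.##..............
132 ...........................#....###.......##.#...#...............
134 .................................###.............................
136 .............................#.#####...........#.................
138 .............................########.......###..................
140 ............................#########.....###....................
142 ...........................##########.#..........................
144 .........................############............................
146 .......................############..............................
148 ......................############...............................
150 ....................############..............
[... 374 characters left out ...]
...............########..........................................
164 .................####............................................
166 .................................................................
168 .................................................................
170 .................................................................
172 .................................................................
174 .................................................................
176 .................................................................
178 .................................................................
180 .................................................................
14.1
```

The fence hangs level: the weight reads 7.7 N, moment about 0.02 Nm, and the rail's outline lies within a pixel of the level prediction. I'll carry it to the strip tray, turned so the head points to -x.

Emit:
{"method": "apply_moves", "body": {
  "deltas": [
    {"slide":[0.0,0.0,0.04],"yaw":0.0},
    {"slide":[0.0,0.0,0.04],"yaw":0.0},
    {"slide":[0.0,0.0,0.0],"yaw":0.0},
    {"slide":[0.0,0.0,0.0],"yaw":0.0},
    {"slide":[0.0,0.0,0.0],"yaw":0.0},
    {"slide":[0.0,0.0,0.0],"yaw":0.0},
    {"slide":[0.0,0.0,0.0],"yaw":0.0},
    {"slide":[0.01,-0.01,0.0],"yaw":2.0},
    {"slide":[0.0145,-0.027,0.0],"yaw":5.0},
    {"slide":[0.015,-0.03,0.0],"yaw":6.0},
    {"slide":[0.015,-0.03,0.0],"yaw":6.0}
  ]
}}

```text
time_s: 15.2
eef_pos: [487.7, 186.1, 166.0]
eef_rot: [-0.685, 0.685, 0.176, -0.176]
contact_force: [1.0, 0.6, -6.6]
finger_gap: 20.2
```

Emit:
{"method": "apply_moves", "body": {
  "deltas": [
    {"slide":[0.015,-0.03,0.0],"yaw":6.0},
    {"slide":[0.015,-0.03,0.0],"yaw":6.0},
    {"slide":[0.015,-0.03,0.0],"yaw":6.0},
    {"slide":[0.015,-0.03,0.0],"yaw":6.0},
    {"slide":[0.015,-0.03,0.0],"yaw":6.0},
    {"slide":[0.015,-0.03,0.0],"yaw":6.0},
    {"slide":[0.015,-0.03,0.0],"yaw":6.0},
    {"slide":[0.015,-0.03,0.0],"yaw":0.2},
    {"slide":[0.0,-0.01,0.0],"yaw":0.0},
    {"slide":[0.0,0.0,0.0],"yaw":0.0}
  ]
}}

```text
time_s: 16.2
eef_pos: [607.2, -64.1, 165.6]
eef_rot: [0.577, -0.577, -0.408, 0.409]
contact_force: [-0.1, 0.6, -7.0]
finger_gap: 20.5
```

```bash
python3 - <<'E'
from m import *
st=read_state();print(st["eef_pos"],np.degrees(st["qpos"][0]-st["qpos"][5]),st["contact_force"],st["moment"])
E
```

```text
[607.17263764 -64.12034469 165.59277104] 70.64830670760227 [-0.13609084  0.56444415 -6.96297161] [0.03147409 0.01323709 0.01972224]
```

Emit:
{"method": "apply_moves", "body": {
  "deltas": [
    {"slide":[0.0,0.0,-0.03],"yaw":0.0},
    {"slide":[0.0,0.0,-0.02],"yaw":0.0},
    {"slide":[0.0,0.0,-0.02],"yaw":0.0},
    {"slide":[0.0,0.0,0.0],"yaw":0.0}
  ]
}}

```text
time_s: 16.6
eef_pos: [605.4, -61.5, 93.7]
eef_rot: [0.578, -0.575, -0.408, 0.411]
contact_force: [-0.5, 0.1, -6.6]
finger_gap: 20.3
```

Emit:
{"method": "apply_moves", "body": {
  "deltas": [
    {"slide":[0.0,0.0,-0.02],"yaw":0.0},
    {"slide":[0.0,0.0,-0.01],"yaw":0.0},
    {"slide":[0.0,0.0,-0.003],"yaw":0.0},
    {"slide":[0.0,0.0,0.0],"yaw":0.0}
  ]
}}

```text
time_s: 17.0
eef_pos: [607.5, -62.6, 63.9]
eef_rot: [0.576, -0.576, -0.41, 0.41]
contact_force: [0.1, -0.1, -6.1]
finger_gap: 20.0
```

Emit:
{"method": "apply_moves", "body": {
  "deltas": [
    {"slide":[0.0,0.0,-0.003],"yaw":0.0},
    {"slide":[0.0,0.0,0.0],"yaw":0.0}
  ]
}}

```text
time_s: 17.2
eef_pos: [607.7, -62.8, 61.0]
eef_rot: [-0.576, 0.577, 0.41, -0.409]
contact_force: [0.1, 0.7, -7.2]
finger_gap: 19.8
```

Emit:
{"method": "apply_moves", "body": {
  "deltas": [
    {"slide":[0.0,0.0,-0.003],"yaw":0.0},
    {"slide":[0.0,0.0,0.0],"yaw":0.0}
  ]
}}

```text
time_s: 17.4
eef_pos: [607.4, -62.8, 57.4]
eef_rot: [0.577, -0.576, -0.409, 0.41]
contact_force: [0.2, -0.2, -6.8]
finger_gap: 20.3
```

Emit:
{"method": "apply_moves", "body": {
  "deltas": [
    {"slide":[0.0,0.0,-0.002],"yaw":0.0},
    {"slide":[0.0,0.0,0.0],"yaw":0.0}
  ]
}}

```text
time_s: 17.6
eef_pos: [607.7, -62.9, 56.4]
eef_rot: [-0.576, 0.577, 0.41, -0.409]
contact_force: [-4.1, 0.6, 3.5]
finger_gap: 19.9
```

Emit:
{"method": "apply_moves", "body": {
  "deltas": [
    {"slide":[0.0,0.0,-0.001],"yaw":0.0},
    {"slide":[0.0,0.0,0.0],"yaw":0.0}
  ]
}}

```text
time_s: 17.8
eef_pos: [607.8, -62.9, 56.4]
eef_rot: [-0.576, 0.577, 0.41, -0.409]
contact_force: [-9.4, 1.1, 14.8]
finger_gap: 19.8
```

Contact came exactly at the tray-floor height (TCP 56), so the fence isn't on a strip or wall. I'll release it, back off, and check.

Emit:
{"method": "apply_moves", "body": {
  "deltas": [
    {"slide":[0.0,0.0,0.001],"yaw":0.0},
    {"slide":[0.0,0.0,0.0],"yaw":0.0},
    {"slide":[0.0,0.0,0.0],"yaw":0.0},
    {"slide":[0.0,0.0,0.0],"yaw":0.0},
    {"slide":[0.0,0.0,0.04],"yaw":0.0},
    {"slide":[0.0,0.0,0.05],"yaw":0.0},
    {"slide":[0.0,0.0,0.05],"yaw":0.0},
    {"slide":[0.0,0.0,0.05],"yaw":0.0},
    {"slide":[-0.05,-0.02,0.0],"yaw":0.0},
    {"slide":[-0.05,-0.03,0.0],"yaw":0.0},
    {"slide":[-0.05,-0.03,0.0],"yaw":0.0}
  ],
  "jaw": 50,
  "force": 20
}}

```text
time_s: 18.9
eef_pos: [473.8, -133.2, 245.7]
eef_rot: [-0.576, 0.577, 0.41, -0.41]
contact_force: [0.4, -1.4, 1.2]
finger_gap: 42.3
```

```bash
python3 - <<'E'
from m import *
st=read_state();print(st["eef_pos"],st["finger_gap"])
save("scene","s11.png",(200,160,340,270),5)
im=cv2.imread("raw_scene.png")
C=np.array([570.5,-212]);yc=np.array([.3335,.943]);xc=np.array([.943,-.3335]);T=C+152*yc
for n,(x,y,z) in dict(strip1=(0,59,68),strip2=(0,-59,68),railend=(103,0,94),railmid=(28,0,94),head=(-69,0,94),wx=(120,0,125)).items(): print(n,proj('scene',(*(T+x*xc+y*yc),z)))
E
```

```text
[ 473.82449953 -133.22736402  245.72498382] 42.28229636253067
strip1 [268.  227.9]
strip2 [236.  242.9]
railend [268. 257.]
railmid [256.4 238.1]
head [242.3 215.3]
wx [271.2 256.9]
```

View pics/s11.png

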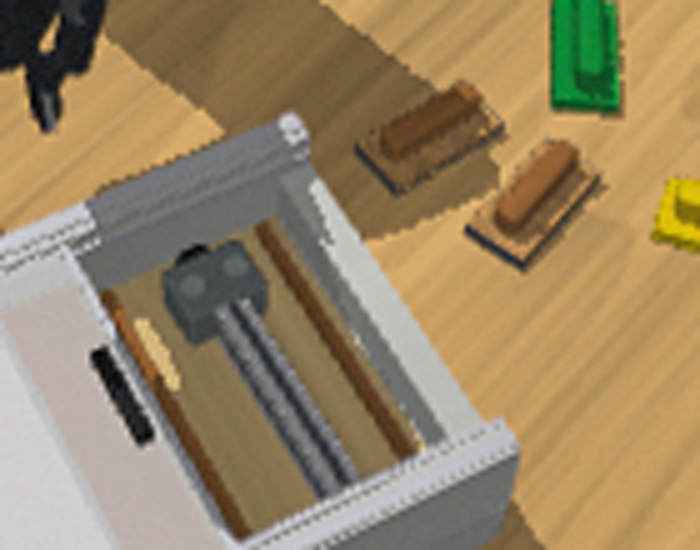

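The fence lies flat between the strips (head at (215,285), rail down to (340,480) in the crop), parallel to them. The 16 views are now used up, so I'll work numerically. Next: close the upper door by its pull at (588,-162).

```bash
python3 - <<'E'
from m import *
im=cv2.imread("raw_scene.png"); h=cv2.cvtColor(im,cv2.COLOR_BGR2HSV)
r=blob(h[...,2]<50,(214,225,238,252))[0]; rep("up",'scene',r,135); rep("up",'scene',r,129)
E
```

```text
up [223.7 238.6] ctr [ 590.  -163.4] len 67.5 ang 160.4
up [223.7 238.6] ctr [ 587.3 -161.3] len 67.8 ang 160.4
```

Emit:
{"method": "apply_moves", "body": {
  "deltas": [
    {"slide":[0.04,-0.01,0.0],"yaw":0.0},
    {"slide":[0.04,-0.01,0.0],"yaw":0.0},
    {"slide":[0.0345,-0.009,0.0],"yaw":0.0},
    {"slide":[0.0,0.0,-0.05],"yaw":0.0},
    {"slide":[0.0,0.0,-0.04],"yaw":0.0},
    {"slide":[0.0,0.0,0.0],"yaw":0.0}
  ]
}}

```text
time_s: 19.55
eef_pos: [587.2, -160.9, 150.4]
eef_rot: [0.579, -0.574, -0.408, 0.411]
contact_force: [-0.4, 0.4, -0.3]
finger_gap: 42.7
```

Emit:
{"method": "apply_moves", "body": {
  "deltas": [
    {"slide":[0.0,0.0,-0.02],"yaw":0.0},
    {"slide":[0.0,0.0,-0.02],"yaw":0.0},
    {"slide":[0.0,0.0,0.0],"yaw":0.0}
  ]
}}

```text
time_s: 19.85
eef_pos: [589.5, -161.7, 115.5]
eef_rot: [0.577, -0.576, -0.409, 0.41]
contact_force: [-0.4, 0.1, 0.0]
finger_gap: 43.0
```

Emit:
{"method": "apply_moves", "body": {
  "deltas": [
    {"slide":[0.0,0.0,0.0],"yaw":0.0},
    {"slide":[0.0,0.0,0.0],"yaw":0.0},
    {"slide":[0.0,0.0,0.0],"yaw":0.0},
    {"slide":[0.0,0.0,0.0],"yaw":0.0}
  ],
  "jaw": 5
}}

```text
time_s: 20.25
eef_pos: [590.8, -162.2, 117.7]
eef_rot: [-0.576, 0.577, 0.41, -0.409]
contact_force: [-1.0, 0.6, 7.2]
finger_gap: 11.2
```

Emit:
{"method": "apply_moves", "body": {
  "deltas": [
    {"slide":[0.005,0.0141,0.0],"yaw":0.0},
    {"slide":[0.005,0.0141,0.0],"yaw":0.0},
    {"slide":[0.005,0.0141,0.0],"yaw":0.0},
    {"slide":[0.005,0.0141,0.0],"yaw":0.0},
    {"slide":[0.005,0.0141,0.0],"yaw":0.0},
    {"slide":[0.005,0.0141,0.0],"yaw":0.0},
    {"slide":[0.005,0.0141,0.0],"yaw":0.0},
    {"slide":[0.005,0.0141,0.0],"yaw":0.0},
    {"slide":[0.005,0.0141,0.0],"yaw":0.0},
    {"slide":[0.0033,0.0094,0.0],"yaw":0.0},
    {"slide":[0.0,0.0,0.0],"yaw":0.0}
  ]
}}

```text
time_s: 21.35
eef_pos: [639.7, -24.5, 117.7]
eef_rot: [-0.575, 0.577, 0.411, -0.409]
contact_force: [0.3, 2.3, 7.1]
finger_gap: 11.0
```

Emit:
{"method": "apply_moves", "body": {
  "deltas": [
    {"slide":[0.0013,0.0038,0.0],"yaw":0.0},
    {"slide":[0.001,0.0028,0.0],"yaw":0.0},
    {"slide":[0.0,0.0,0.0],"yaw":0.0}
  ]
}}

```text
time_s: 21.65
eef_pos: [641.7, -19.0, 117.7]
eef_rot: [-0.576, 0.577, 0.41, -0.409]
contact_force: [0.9, 1.2, 6.0]
finger_gap: 11.1
```

Emit:
{"method": "apply_moves", "body": {
  "deltas": [
    {"slide":[0.0007,0.0019,0.0],"yaw":0.0},
    {"slide":[0.0007,0.0019,0.0],"yaw":0.0},
    {"slide":[0.0004,0.001,0.0],"yaw":0.0},
    {"slide":[0.0,0.0,0.0],"yaw":0.0}
  ]
}}

```text
time_s: 22.05
eef_pos: [642.6, -16.3, 117.7]
eef_rot: [-0.575, 0.578, 0.409, -0.41]
contact_force: [-5.7, -11.8, 9.1]
finger_gap: 11.2
```

Emit:
{"method": "apply_moves", "body": {
  "deltas": [
    {"slide":[-0.0004,-0.001,0.0],"yaw":0.0},
    {"slide":[0.0,0.0,0.0],"yaw":0.0},
    {"slide":[0.0,0.0,0.0],"yaw":0.0},
    {"slide":[0.0,0.0,0.05],"yaw":0.0},
    {"slide":[0.0,0.0,0.03],"yaw":0.0},
    {"slide":[-0.014,-0.039,0.0],"yaw":0.0},
    {"slide":[-0.014,-0.039,0.0],"yaw":0.0},
    {"slide":[-0.014,-0.039,0.0],"yaw":0.0},
    {"slide":[-0.014,-0.039,0.0],"yaw":0.0},
    {"slide":[-0.014,-0.039,0.0],"yaw":0.0}
  ],
  "jaw": 45
}}

```text
time_s: 23.05
eef_pos: [571.2, -211.4, 195.7]
eef_rot: [-0.576, 0.576, 0.41, -0.41]
contact_force: [1.2, 0.3, 0.5]
finger_gap: 38.4
```

Emit:
{"method": "apply_moves", "body": {
  "deltas": [
    {"slide":[-0.014,-0.039,0.0],"yaw":0.0},
    {"slide":[-0.014,-0.039,0.0],"yaw":0.0},
    {"slide":[-0.014,-0.039,0.0],"yaw":0.0},
    {"slide":[-0.014,-0.039,0.0],"yaw":0.0},
    {"slide":[-0.0145,-0.0395,0.0],"yaw":0.0},
    {"slide":[0.0,0.0,-0.04],"yaw":0.0},
    {"slide":[0.0,0.0,-0.02],"yaw":0.0},
    {"slide":[0.0,0.0,0.0],"yaw":0.0}
  ]
}}

```text
time_s: 23.85
eef_pos: [500.1, -404.6, 132.6]
eef_rot: [0.578, -0.575, -0.409, 0.41]
contact_force: [-0.2, 0.2, 0.8]
finger_gap: 38.2
```

Emit:
{"method": "apply_moves", "body": {
  "deltas": [
    {"slide":[0.0,-0.003,-0.02],"yaw":0.0},
    {"slide":[0.0,0.0,-0.014],"yaw":0.0},
    {"slide":[0.0,0.0,0.0],"yaw":0.0}
  ]
}}

```text
time_s: 24.15
eef_pos: [501.0, -407.9, 100.5]
eef_rot: [0.577, -0.576, -0.409, 0.41]
contact_force: [-0.3, -1.0, -0.8]
finger_gap: 38.0
```

Emit:
{"method": "apply_moves", "body": {
  "deltas": [
    {"slide":[0.0,0.0,0.0],"yaw":0.0},
    {"slide":[0.0,0.0,0.0],"yaw":0.0},
    {"slide":[0.0,0.0,0.0],"yaw":0.0},
    {"slide":[0.0,0.0,0.0],"yaw":0.0}
  ],
  "jaw": 5
}}

```text
time_s: 24.55
eef_pos: [501.8, -408.9, 102.7]
eef_rot: [-0.576, 0.577, 0.41, -0.409]
contact_force: [0.1, 0.7, 5.9]
finger_gap: 10.4
```

Emit:
{"method": "apply_moves", "body": {
  "deltas": [
    {"slide":[0.005,0.0141,0.0],"yaw":0.0},
    {"slide":[0.005,0.0141,0.0],"yaw":0.0},
    {"slide":[0.005,0.0141,0.0],"yaw":0.0},
    {"slide":[0.005,0.0141,0.0],"yaw":0.0},
    {"slide":[0.005,0.0141,0.0],"yaw":0.0},
    {"slide":[0.005,0.0141,0.0],"yaw":0.0},
    {"slide":[0.005,0.0141,0.0],"yaw":0.0},
    {"slide":[0.005,0.0141,0.0],"yaw":0.0},
    {"slide":[0.005,0.0141,0.0],"yaw":0.0},
    {"slide":[0.005,0.0141,0.0],"yaw":0.0},
    {"slide":[0.0,0.0,0.0],"yaw":0.0}
  ]
}}

```text
time_s: 25.65
eef_pos: [551.5, -269.4, 102.8]
eef_rot: [-0.574, 0.578, 0.409, -0.411]
contact_force: [-5.3, -12.3, 4.7]
finger_gap: 9.6
```

Emit:
{"method": "apply_moves", "body": {
  "deltas": [
    {"slide":[0.0007,0.0019,0.0],"yaw":0.0},
    {"slide":[0.0007,0.0019,0.0],"yaw":0.0},
    {"slide":[0.0007,0.0019,0.0],"yaw":0.0},
    {"slide":[0.0,0.0,0.0],"yaw":0.0}
  ]
}}

```text
time_s: 26.05
eef_pos: [551.9, -268.7, 102.9]
eef_rot: [-0.573, 0.579, 0.407, -0.412]
contact_force: [-16.3, -39.0, 3.0]
finger_gap: 10.1
```

Gripped and slid about 148-150 mm until a firm stop; that is enough clearance. I'll release, lift, and re-measure the blocks.

Emit:
{"method": "apply_moves", "body": {
  "deltas": [
    {"slide":[-0.002,-0.0055,0.0],"yaw":0.0},
    {"slide":[0.0,0.0,0.0],"yaw":0.0},
    {"slide":[0.0,0.0,0.0],"yaw":0.0},
    {"slide":[0.0,0.0,0.0],"yaw":0.0},
    {"slide":[0.0,0.0,0.05],"yaw":0.0},
    {"slide":[0.0,0.0,0.05],"yaw":0.0},
    {"slide":[0.0,0.0,0.05],"yaw":0.0}
  ],
  "jaw": 45
}}

```text
time_s: 26.75
eef_pos: [551.4, -266.7, 253.4]
eef_rot: [0.577, -0.576, -0.41, 0.41]
contact_force: [0.2, -0.6, 0.6]
finger_gap: 38.5
```

```bash
cat > blk.py <<'E'
from m import *
import sys
def ridges(n,box,sat=140,vmax=165):
    im=snapshot(n)[...,::-1].copy(); h=cv2.cvtColor(im,cv2.COLOR_BGR2HSV)
    m=((h[...,0]<=12)&(h[...,1]>sat)&(h[...,2]<vmax)&(h[...,2]>40)).astype(np.uint8)
    m=cv2.morphologyEx(m,cv2.MORPH_CLOSE,np.ones((3,3)))
    return blob(m,box,4),h
if __name__=="__main__":
    for n,box in (('top',(195,130,245,200)),('scene',(262,165,330,225))):
        rs,h=ridges(n,box)
        for r in rs: rep(n,n,r,40) if min(r[1])>1 else None
    print(h[185,287],h[200,306]); st=read_state(); print(st["eef_pos"])
E
python3 blk.py
```

```text
[ 15 164  84] [ 15 165 124]
[ 553.9692499  -268.14089492  258.95330737]
```

```bash
python3 - <<'E'
from m import *
for n,box in (('top',(195,130,245,200)),('scene',(262,165,330,225))):
    h=cv2.cvtColor(snapshot(n)[...,::-1].copy(),cv2.COLOR_BGR2HSV)
    np.save('hsv_'+n,h); x0,y0,x1,y1=box
    for y in range(y0,y1,2):
        print(y,' '.join('%2d%s'%(h[y,x,1]//10,'*' if h[y,x,0]<=15 else '.') for x in range(x0,x1,3))) if n=='top' else None
    m=(h[...,0]<=16)&(h[...,1]>150)&(h[...,2]>40)
    for r in blob(m,box,4):
        if min(r[1])>1: rep(n,n,r,40)
E
```

```text
130 12. 24. 24. 24. 25. 17. 12. 12. 12. 12. 13. 12. 12. 12. 13. 13. 12.
132 12. 25. 25. 16. 13. 12. 13. 13. 13. 12. 12. 13. 12. 13. 13. 12. 12.
134 12. 15. 12. 12. 12. 12. 12. 12. 13. 12. 13. 12. 13. 12. 12. 12. 12.
136 12. 12. 12. 13. 12. 13. 13. 12. 12. 12. 12. 12. 12. 12. 12. 12. 13.
138 12. 12. 12. 12. 12. 13. 13. 13. 13. 13. 12. 13. 12. 13. 13. 12. 12.
140 13. 12. 12. 12. 12. 12. 13. 13. 13. 13. 12. 12. 13. 12. 13. 13. 13.
142 12. 13. 12. 12. 13. 12. 13. 13. 13. 13. 13. 13. 13. 13. 12. 13. 13.
144 12. 12. 12. 12. 13. 13. 13. 13. 13. 13. 13. 13. 13. 13. 12. 13. 13.
146 12. 12. 12. 12. 14. 14. 14. 14. 14. 14. 14. 14. 14. 13. 12. 13. 14.
148 13. 12. 13. 12. 17* 17* 17* 17* 17* 17* 17* 17* 17* 14. 13. 13. 13.
150 12. 12. 12. 12. 17* 17* 17* 17* 17* 17* 17* 17* 17* 13. 13. 13. 13.
152 12. 12. 12. 12. 16* 17* 17* 17* 17* 17* 17* 17* 17* 13. 14. 13. 13.
154 12. 12. 13. 12. 14. 16* 15* 15* 15* 17* 17* 16* 15. 14. 13. 13. 13.
156 12. 12. 12. 12. 14. 14. 14. 14. 14. 14. 14. 14. 14. 14. 13. 13. 13.
158 12. 12. 12. 12. 14. 14. 14. 14. 14. 14. 14. 14. 14. 15. 13. 13. 13.
160 12. 12. 12. 12. 
[... 939 characters left out ...]
 12. 14. 14. 14. 14. 14. 15* 14*  7. 13. 14. 13.
188 13. 12. 12. 12. 12. 12. 12. 12. 12. 14. 15. 14. 15. 10. 14. 13. 13.
190 13. 13. 13. 13. 12. 13. 12. 12. 13. 12. 12. 13* 14. 12. 13. 13. 13.
192 13. 13. 13. 13. 13. 13. 13. 13. 13. 13. 13. 13. 13. 13. 13. 13. 13.
194 13. 12. 12. 13. 13. 13. 13. 13. 13. 13. 13. 13. 13. 14. 13. 13. 13.
196 13. 13. 13. 13. 13. 13. 13. 12. 12. 13. 13. 13. 13. 13. 13. 13. 13.
198 12. 13. 12. 12. 12. 12. 12. 12. 12. 13. 13. 13. 13. 13. 13. 12. 13.
top [219.2 178.5] ctr [548.3 191.8] len 85.0 ang 75.6
top [220.  150.5] ctr [641.  196.5] len 83.8 ang 93.5
scene [306.6 197. ] ctr [648.8 190.5] len 86.9 ang 93.0
scene [285.8 183.7] ctr [556.  185.8] len 85.1 ang 78.3
```

Blocks at B (550,190), ridge angle 77°, and A (643,195), ridge angle 93°. Fetching B first.

Emit:
{"method": "apply_moves", "body": {
  "deltas": [
    {"slide":[0.0,0.045,0.0],"yaw":-8.0},
    {"slide":[0.0,0.045,0.0],"yaw":-8.0},
    {"slide":[0.0,0.045,0.0],"yaw":-8.0},
    {"slide":[0.0,0.045,0.0],"yaw":-8.0},
    {"slide":[0.0,0.045,0.0],"yaw":-8.0},
    {"slide":[0.0,0.045,0.0],"yaw":-8.0},
    {"slide":[0.0,0.045,0.0],"yaw":-8.0},
    {"slide":[0.0,0.045,0.0],"yaw":-8.0},
    {"slide":[0.0,0.045,0.0],"yaw":-8.0},
    {"slide":[-0.004,0.045,0.0],"yaw":-8.0},
    {"slide":[0.0,0.008,0.0],"yaw":-3.5},
    {"slide":[0.0,0.0,0.0],"yaw":0.0}
  ],
  "jaw": 60
}}

```text
time_s: 28.15
eef_pos: [546.4, 191.4, 249.6]
eef_rot: [-0.703, 0.703, -0.078, 0.076]
contact_force: [0.0, -0.7, -0.0]
finger_gap: 51.0
```

```bash
python3 - <<'E'
from m import *
st=read_state();print(st["eef_pos"],np.degrees(st["qpos"][0]-st["qpos"][5]))
E
```

```text
[546.42374076 191.43881638 249.64933692] -12.493583512075354
```

Emit:
{"method": "apply_moves", "body": {
  "deltas": [
    {"slide":[0.004,-0.001,-0.05],"yaw":0.0},
    {"slide":[0.0,0.0,-0.05],"yaw":0.0},
    {"slide":[0.0,0.0,-0.05],"yaw":0.0},
    {"slide":[0.0,0.0,-0.05],"yaw":0.0},
    {"slide":[0.0,0.0,-0.02],"yaw":0.0},
    {"slide":[0.0,0.0,-0.018],"yaw":0.0},
    {"slide":[0.0,0.0,0.0],"yaw":0.0}
  ]
}}

```text
time_s: 28.85
eef_pos: [549.4, 187.4, 10.7]
eef_rot: [-0.702, 0.704, -0.079, 0.075]
contact_force: [-0.6, 0.2, 0.6]
finger_gap: 51.2
```

Emit:
{"method": "apply_moves", "body": {
  "deltas": [
    {"slide":[0.0,0.0,0.0],"yaw":0.0},
    {"slide":[0.0,0.0,0.0],"yaw":0.0},
    {"slide":[0.0,0.0,0.0],"yaw":0.0},
    {"slide":[0.0,0.0,0.0],"yaw":0.0},
    {"slide":[0.0,0.0,0.0],"yaw":0.0}
  ],
  "jaw": 0,
  "force": 50
}}

```text
time_s: 29.35
eef_pos: [552.1, 188.9, 14.9]
eef_rot: [0.703, -0.703, 0.077, -0.078]
contact_force: [-1.6, -2.8, 6.9]
finger_gap: 20.8
```

Emit:
{"method": "apply_moves", "body": {
  "deltas": [
    {"slide":[0.0,0.0,0.05],"yaw":0.0},
    {"slide":[0.0,0.0,0.05],"yaw":0.0},
    {"slide":[0.0,0.0,0.05],"yaw":0.0},
    {"slide":[0.0,-0.01,0.05],"yaw":2.0},
    {"slide":[0.0,-0.03,0.02],"yaw":6.0},
    {"slide":[0.0,-0.04,0.0],"yaw":8.0},
    {"slide":[0.0,-0.04,0.0],"yaw":8.0},
    {"slide":[0.0,-0.04,0.0],"yaw":8.0},
    {"slide":[0.0,-0.04,0.0],"yaw":8.0},
    {"slide":[0.0,-0.04,0.0],"yaw":8.0},
    {"slide":[0.0,-0.04,0.0],"yaw":8.0},
    {"slide":[0.0,-0.04,0.0],"yaw":8.0}
  ]
}}

```text
time_s: 30.55
eef_pos: [551.1, -132.4, 233.1]
eef_rot: [-0.636, 0.636, 0.309, -0.308]
contact_force: [0.7, 0.9, -0.7]
finger_gap: 20.6
```

Emit:
{"method": "apply_moves", "body": {
  "deltas": [
    {"slide":[0.0,-0.04,0.0],"yaw":8.0},
    {"slide":[0.004,-0.04,0.0],"yaw":8.0},
    {"slide":[0.004,-0.04,0.0],"yaw":2.6},
    {"slide":[0.004,-0.04,0.0],"yaw":0.0},
    {"slide":[0.004,-0.04,0.0],"yaw":0.0},
    {"slide":[0.005,-0.035,0.0],"yaw":0.0},
    {"slide":[0.0,-0.009,0.0],"yaw":0.0},
    {"slide":[0.0,0.0,0.0],"yaw":0.0},
    {"slide":[0.0,0.0,0.0],"yaw":0.0}
  ]
}}

```text
time_s: 31.45
eef_pos: [572.4, -373.9, 232.8]
eef_rot: [0.579, -0.579, -0.406, 0.406]
contact_force: [0.7, 0.3, -1.3]
finger_gap: 20.6
```

```bash
python3 - <<'E'
from m import *
st=read_state();print(st["eef_pos"],np.degrees(st["qpos"][0]-st["qpos"][5]),st["contact_force"],st["finger_gap"])
h=cv2.cvtColor(snapshot('scene')[...,::-1].copy(),cv2.COLOR_BGR2HSV)
r=blob(h[...,2]<50,(150,235,215,275),3)
for x in r: rep("lo?",'scene',x,116) if min(x[1])>2 else None
print(proj('scene',(551.9,-268.7,110)))
E
```

```text
[ 572.40759624 -373.86581045  232.79584416] 70.02091220044738 [ 0.72585412  0.31619494 -1.29814775] 20.616730287270013
lo? [164.  252.5] ctr [ 481.2 -311.4] len 118.7 ang 139.7
lo? [190.3 257.1] ctr [ 552.  -269.1] len 67.8 ang 160.9
[190.5 257.8]
```

Emit:
{"method": "apply_moves", "body": {
  "deltas": [
    {"slide":[0.0,0.0,-0.05],"yaw":0.0},
    {"slide":[0.0,0.0,-0.05],"yaw":0.0},
    {"slide":[0.0,0.0,-0.03],"yaw":0.0},
    {"slide":[0.0,0.0,-0.02],"yaw":0.0},
    {"slide":[0.0,0.0,-0.008],"yaw":0.0},
    {"slide":[0.0,0.0,0.0],"yaw":0.0},
    {"slide":[0.0,0.0,0.0],"yaw":0.0}
  ]
}}

```text
time_s: 32.2
eef_pos: [573.2, -374.9, 76.4]
eef_rot: [-0.578, 0.58, 0.406, -0.405]
contact_force: [-0.2, -0.7, -0.9]
finger_gap: 20.6
```

Emit:
{"method": "apply_moves", "body": {
  "deltas": [
    {"slide":[0.0,0.0,-0.003],"yaw":0.0},
    {"slide":[0.0,0.0,0.0],"yaw":0.0}
  ]
}}

```text
time_s: 32.4
eef_pos: [572.7, -375.0, 72.5]
eef_rot: [-0.579, 0.58, 0.406, -0.405]
contact_force: [0.3, 0.5, -2.4]
finger_gap: 20.6
```

Emit:
{"method": "apply_moves", "body": {
  "deltas": [
    {"slide":[0.0,0.0,-0.002],"yaw":0.0},
    {"slide":[0.0,0.0,0.0],"yaw":0.0}
  ]
}}

```text
time_s: 32.6
eef_pos: [572.4, -374.9, 69.8]
eef_rot: [0.579, -0.579, -0.406, 0.406]
contact_force: [-0.2, -0.3, -1.8]
finger_gap: 20.7
```

Emit:
{"method": "apply_moves", "body": {
  "deltas": [
    {"slide":[0.0,0.0,-0.0015],"yaw":0.0},
    {"slide":[0.0,0.0,0.0],"yaw":0.0}
  ]
}}

```text
time_s: 32.8
eef_pos: [572.6, -375.0, 69.0]
eef_rot: [-0.579, 0.579, 0.406, -0.405]
contact_force: [-1.6, 1.4, 4.4]
finger_gap: 20.7
```

Emit:
{"method": "apply_moves", "body": {
  "deltas": [
    {"slide":[0.0,0.0,-0.001],"yaw":0.0},
    {"slide":[0.0,0.0,0.0],"yaw":0.0}
  ]
}}

```text
time_s: 33.0
eef_pos: [572.6, -375.1, 69.0]
eef_rot: [-0.579, 0.579, 0.406, -0.406]
contact_force: [-5.5, 3.1, 12.9]
finger_gap: 20.6
```

Landed at exactly the expected height. Releasing, then on to block A.

Emit:
{"method": "apply_moves", "body": {
  "deltas": [
    {"slide":[0.0,0.0,0.001],"yaw":0.0},
    {"slide":[0.0,0.0,0.0],"yaw":0.0},
    {"slide":[0.0,0.0,0.0],"yaw":0.0},
    {"slide":[0.0,0.0,0.0],"yaw":0.0},
    {"slide":[0.0,0.0,0.04],"yaw":0.0},
    {"slide":[0.0,0.0,0.05],"yaw":0.0},
    {"slide":[0.0,0.0,0.05],"yaw":0.0},
    {"slide":[0.005,0.03,0.03],"yaw":0.0},
    {"slide":[0.005,0.045,0.0],"yaw":-6.5},
    {"slide":[0.005,0.045,0.0],"yaw":-6.5},
    {"slide":[0.005,0.045,0.0],"yaw":-6.5},
    {"slide":[0.005,0.045,0.0],"yaw":-6.5}
  ],
  "jaw": 50
}}

```text
time_s: 34.2
eef_pos: [597.4, -163.2, 238.3]
eef_rot: [-0.656, 0.656, 0.263, -0.263]
contact_force: [0.9, 0.2, -0.5]
finger_gap: 42.7
```

Emit:
{"method": "apply_moves", "body": {
  "deltas": [
    {"slide":[0.005,0.045,0.0],"yaw":-6.5},
    {"slide":[0.005,0.045,0.0],"yaw":-6.5},
    {"slide":[0.005,0.045,0.0],"yaw":-6.5},
    {"slide":[0.005,0.045,0.0],"yaw":-6.5},
    {"slide":[0.005,0.045,0.0],"yaw":-6.5},
    {"slide":[0.005,0.045,0.0],"yaw":-6.5},
    {"slide":[0.005,0.045,0.0],"yaw":-1.7},
    {"slide":[0.0,0.0,0.0],"yaw":0.0},
    {"slide":[0.0,0.0,0.0],"yaw":0.0}
  ],
  "jaw": 60
}}

```text
time_s: 35.1
eef_pos: [632.3, 150.8, 237.9]
eef_rot: [-0.707, 0.707, 0.021, -0.021]
contact_force: [0.8, -1.2, 0.7]
finger_gap: 51.3
```

```bash
python3 - <<'E'
from m import *
st=read_state();print(st["eef_pos"],np.degrees(st["qpos"][0]-st["qpos"][5]))
for n,box in (('scene',(262,165,330,225)),('scene',(130,225,215,300)),('top',(350,165,425,235))):
    h=cv2.cvtColor(snapshot(n)[...,::-1].copy(),cv2.COLOR_BGR2HSV)
    m=(h[...,0]<=16)&(h[...,1]>150)&(h[...,2]>40)
    for r in blob(m,box,3):
        if min(r[1])>2: rep(n,n,r,94 if box[0]!=262 else 40)
E
```

```text
[632.29628889 150.78669691 237.94150261] 3.403960475288412
scene [306.8 196.7] ctr [648.6 191.8] len 88.5 ang 90.3
scene [169.  288.8] ctr [ 571.5 -374.4] len 79.2 ang 159.5
top [402.3 179.3] ctr [ 567.  -367.7] len 86.1 ang 159.6
```

Emit:
{"method": "apply_moves", "body": {
  "deltas": [
    {"slide":[0.012,0.043,0.0],"yaw":0.0},
    {"slide":[0.0,0.0,-0.05],"yaw":0.0},
    {"slide":[0.0,0.0,-0.05],"yaw":0.0},
    {"slide":[0.0,0.0,-0.05],"yaw":0.0},
    {"slide":[0.0,0.0,-0.04],"yaw":0.0},
    {"slide":[0.0,0.0,-0.02],"yaw":0.0},
    {"slide":[0.0,0.0,-0.013],"yaw":0.0},
    {"slide":[0.0,0.0,0.0],"yaw":0.0}
  ]
}}

```text
time_s: 36.05
eef_pos: [644.0, 192.1, 14.1]
eef_rot: [-0.707, 0.707, 0.019, -0.021]
contact_force: [-0.3, -0.0, 0.4]
finger_gap: 50.9
```

Emit:
{"method": "apply_moves", "body": {
  "deltas": [
    {"slide":[0.0,0.0,0.0],"yaw":0.0},
    {"slide":[0.0,0.0,0.0],"yaw":0.0},
    {"slide":[0.0,0.0,0.0],"yaw":0.0},
    {"slide":[0.0,0.0,0.0],"yaw":0.0},
    {"slide":[0.0,0.0,0.0],"yaw":0.0}
  ],
  "jaw": 0,
  "force": 50
}}

```text
time_s: 36.55
eef_pos: [645.6, 193.2, 17.3]
eef_rot: [0.707, -0.707, -0.021, 0.019]
contact_force: [-0.6, -0.7, 6.6]
finger_gap: 20.7
```

Emit:
{"method": "apply_moves", "body": {
  "deltas": [
    {"slide":[0.0,0.0,0.05],"yaw":0.0},
    {"slide":[0.0,0.0,0.05],"yaw":0.0},
    {"slide":[0.0,0.0,0.05],"yaw":0.0},
    {"slide":[-0.005,-0.015,0.05],"yaw":2.0},
    {"slide":[-0.01,-0.03,0.02],"yaw":6.0},
    {"slide":[-0.014,-0.04,0.0],"yaw":6.5},
    {"slide":[-0.014,-0.04,0.0],"yaw":6.5},
    {"slide":[-0.014,-0.04,0.0],"yaw":6.5},
    {"slide":[-0.014,-0.04,0.0],"yaw":6.5},
    {"slide":[-0.014,-0.04,0.0],"yaw":6.5},
    {"slide":[-0.014,-0.04,0.0],"yaw":6.5},
    {"slide":[-0.014,-0.04,0.0],"yaw":6.5}
  ]
}}

```text
time_s: 37.75
eef_pos: [530.9, -132.6, 233.7]
eef_rot: [-0.621, 0.621, 0.338, -0.338]
contact_force: [0.9, -1.0, -1.0]
finger_gap: 20.4
```

Emit:
{"method": "apply_moves", "body": {
  "deltas": [
    {"slide":[-0.014,-0.04,0.0],"yaw":6.5},
    {"slide":[-0.014,-0.04,0.0],"yaw":6.7},
    {"slide":[-0.014,-0.04,0.0],"yaw":0.0},
    {"slide":[-0.014,-0.04,0.0],"yaw":0.0},
    {"slide":[-0.011,-0.035,0.0],"yaw":0.0},
    {"slide":[0.0,-0.009,0.0],"yaw":0.0},
    {"slide":[0.0,0.0,0.0],"yaw":0.0},
    {"slide":[0.0,0.0,0.0],"yaw":0.0}
  ]
}}

```text
time_s: 38.55
eef_pos: [464.9, -334.3, 233.1]
eef_rot: [0.579, -0.579, -0.406, 0.406]
contact_force: [-0.5, -0.2, -2.0]
finger_gap: 20.4
```

```bash
python3 - <<'E'
from m import *
st=read_state();print(st["eef_pos"],np.degrees(st["qpos"][0]-st["qpos"][5]),st["contact_force"],st["finger_gap"])
E
```

```text
[ 464.94107998 -334.32019755  233.12967618] 70.01724576005661 [-0.50291559 -0.18632428 -2.04377703] 20.35067970112169
```

Emit:
{"method": "apply_moves", "body": {
  "deltas": [
    {"slide":[0.0005,-0.002,-0.05],"yaw":0.0},
    {"slide":[0.0,0.0,-0.05],"yaw":0.0},
    {"slide":[0.0,0.0,-0.03],"yaw":0.0},
    {"slide":[0.0,0.0,-0.02],"yaw":0.0},
    {"slide":[0.0,0.0,-0.008],"yaw":0.0},
    {"slide":[0.0,0.0,0.0],"yaw":0.0},
    {"slide":[0.0,0.0,0.0],"yaw":0.0}
  ]
}}

```text
time_s: 39.25
eef_pos: [466.0, -337.1, 76.2]
eef_rot: [-0.579, 0.58, 0.406, -0.406]
contact_force: [-0.3, 0.5, -0.8]
finger_gap: 20.6
```

Emit:
{"method": "apply_moves", "body": {
  "deltas": [
    {"slide":[0.0,0.0,-0.002],"yaw":0.0},
    {"slide":[0.0,0.0,0.0],"yaw":0.0}
  ]
}}

```text
time_s: 39.45
eef_pos: [465.5, -337.4, 73.8]
eef_rot: [-0.579, 0.58, 0.406, -0.405]
contact_force: [-0.1, -0.1, -1.9]
finger_gap: 20.2
```

Emit:
{"method": "apply_moves", "body": {
  "deltas": [
    {"slide":[0.0,0.0,-0.0015],"yaw":0.0},
    {"slide":[0.0,0.0,0.0],"yaw":0.0}
  ]
}}

```text
time_s: 39.65
eef_pos: [465.2, -337.2, 71.6]
eef_rot: [-0.579, 0.579, 0.406, -0.406]
contact_force: [-1.2, 0.1, -1.0]
finger_gap: 20.5
```

Touchdown is imminent; I'll settle it, release, and lift clear.

Emit:
{"method": "apply_moves", "body": {
  "deltas": [
    {"slide":[0.0,0.0,-0.001],"yaw":0.0},
    {"slide":[0.0,0.0,0.0],"yaw":0.0}
  ]
}}

```text
time_s: 39.85
eef_pos: [465.2, -337.4, 71.2]
eef_rot: [-0.579, 0.579, 0.406, -0.406]
contact_force: [-3.1, 1.0, 6.5]
finger_gap: 20.4
```

Emit:
{"method": "apply_moves", "body": {
  "deltas": [
    {"slide":[0.0,0.0,0.0],"yaw":0.0},
    {"slide":[0.0,0.0,0.0],"yaw":0.0},
    {"slide":[0.0,0.0,0.0],"yaw":0.0},
    {"slide":[0.0,0.0,0.0],"yaw":0.0},
    {"slide":[0.0,0.0,0.04],"yaw":0.0},
    {"slide":[0.0,0.0,0.05],"yaw":0.0},
    {"slide":[0.0,0.0,0.05],"yaw":0.0},
    {"slide":[0.0,0.02,0.03],"yaw":0.0},
    {"slide":[0.03,0.03,0.0],"yaw":0.0},
    {"slide":[0.03,0.02,0.0],"yaw":0.0},
    {"slide":[0.027,-0.002,0.0],"yaw":0.0},
    {"slide":[0.0,0.0,0.0],"yaw":0.0}
  ],
  "jaw": 50,
  "force": 20
}}

```text
time_s: 41.05
eef_pos: [554.4, -268.4, 240.2]
eef_rot: [-0.579, 0.579, 0.406, -0.406]
contact_force: [-1.4, -0.5, -0.2]
finger_gap: 42.9
```

```bash
python3 - <<'E'
from m import *
st=read_state();print(st["eef_pos"],np.degrees(st["qpos"][0]-st["qpos"][5]))
C=np.array([571.8,-212.5]);yc=np.array([.340,.9405]);xc=np.array([.9405,-.340]);T=C-152*yc
for n,box in (('scene',(110,220,215,300)),('top',(350,165,425,245))):
    h=cv2.cvtColor(snapshot(n)[...,::-1].copy(),cv2.COLOR_BGR2HSV)
    m=(h[...,0]<=16)&(h[...,1]>150)&(h[...,2]>40)
    for r in blob(m,box,3):
        if min(r[1])>2:
            rep(n,n,r,94); p=at(n,*r[0],94)-T; print("   tray xy",(p@xc).round(1),(p@yc).round(1))
E
```

```text
[ 554.3695641  -268.44440533  240.16034268] 70.11244280631583
scene [169.2 288.8] ctr [ 571.7 -374. ] len 79.3 ang 159.7
   tray xy 55.5 0.0
scene [155.6 258.2] ctr [ 466.  -337.3] len 87.4 ang 160.3
   tray xy -56.2 -1.3
```

Both blocks are seated at tray x = ±56, y ≈ 0. Closing the lower door.

Emit:
{"method": "apply_moves", "body": {
  "deltas": [
    {"slide":[-0.002,-0.001,-0.05],"yaw":0.0},
    {"slide":[0.0,0.0,-0.05],"yaw":0.0},
    {"slide":[0.0,0.0,-0.02],"yaw":0.0},
    {"slide":[0.0,0.0,-0.018],"yaw":0.0},
    {"slide":[0.0,0.0,0.0],"yaw":0.0}
  ]
}}

```text
time_s: 41.65
eef_pos: [548.1, -269.9, 100.4]
eef_rot: [0.581, -0.578, -0.405, 0.406]
contact_force: [-0.3, -0.2, 0.1]
finger_gap: 43.1
```

Emit:
{"method": "apply_moves", "body": {
  "deltas": [
    {"slide":[0.0,0.0,0.0],"yaw":0.0},
    {"slide":[0.0,0.0,0.0],"yaw":0.0},
    {"slide":[0.0,0.0,0.0],"yaw":0.0},
    {"slide":[0.0,0.0,0.0],"yaw":0.0}
  ],
  "jaw": 5
}}

```text
time_s: 42.05
eef_pos: [550.6, -270.5, 103.7]
eef_rot: [-0.579, 0.58, 0.406, -0.405]
contact_force: [-1.4, -0.5, 6.0]
finger_gap: 4.2
```

Missed: the tips closed over the top of the pull. I'll reopen and go 7 mm lower.

Emit:
{"method": "apply_moves", "body": {
  "deltas": [
    {"slide":[0.0,0.0,0.012],"yaw":0.0},
    {"slide":[0.0,0.0,0.0],"yaw":0.0},
    {"slide":[0.0,0.0,0.0],"yaw":0.0},
    {"slide":[0.0,0.0,0.0],"yaw":0.0}
  ],
  "jaw": 50
}}

```text
time_s: 42.45
eef_pos: [550.1, -270.1, 114.5]
eef_rot: [0.579, -0.579, -0.406, 0.406]
contact_force: [0.4, -0.1, 0.7]
finger_gap: 42.6
```

```bash
python3 - <<'E'
from m import *
st=read_state();print(st["eef_pos"])
h=cv2.cvtColor(snapshot('scene')[...,::-1].copy(),cv2.COLOR_BGR2HSV)
# visible far end of handle (+35 mm in x) for the open position
m=h[...,2]<60
for y in range(250,276): print(y,''.join('#' if m[y,x] else '.' for x in range(165,215)))
for s in (0,35): print(proj('scene',(552+s*.9405,-269-s*.34,116)))
E
```

```text
[ 550.12430612 -270.10740296  114.47621071]
250 ####.#############..####.......#..##..............
251 ####.#############..#####......##.#...............
252 #################....####.......#.................
253 #################.....####......#.................
254 ..###############.....####........................
255 ...########.#####.....####........................
256 .....#####...##..#.....####.......................
257 ......###....###.#.....####.......................
258 ..............##........####......................
259 .#............##..#.....####......................
260 .........................####.....................
261 ..........#...............###.....................
262 ..........................####....................
263 ..........................####....................
264 ...#.............#.........####...................
265 ...............#............###...................
266 ............................####..................
267 ............................#.....................
268 ..................................................
269 ..................................................
270 .....#............................................
271 .....#............................................
272 ...##.............................................
273 .#................................................
274 ..................................................
275 ..................................................
[190.2 256.9]
[194.8 266.4]
```

Emit:
{"method": "apply_moves", "body": {
  "deltas": [
    {"slide":[0.001,0.001,-0.01],"yaw":0.0},
    {"slide":[0.0,0.0,-0.0095],"yaw":0.0},
    {"slide":[0.0,0.0,0.0],"yaw":0.0},
    {"slide":[0.0,0.0,0.0],"yaw":0.0}
  ]
}}

```text
time_s: 42.9
eef_pos: [551.0, -269.1, 94.5]
eef_rot: [0.58, -0.579, -0.405, 0.406]
contact_force: [0.1, -0.0, -0.1]
finger_gap: 42.5
```

Emit:
{"method": "apply_moves", "body": {
  "deltas": [
    {"slide":[0.0,0.0,0.0],"yaw":0.0},
    {"slide":[0.0,0.0,0.0],"yaw":0.0},
    {"slide":[0.0,0.0,0.0],"yaw":0.0},
    {"slide":[0.0,0.0,0.0],"yaw":0.0}
  ],
  "jaw": 5
}}

```text
time_s: 43.3
eef_pos: [551.3, -269.6, 95.4]
eef_rot: [-0.579, 0.58, 0.406, -0.406]
contact_force: [-0.9, -2.1, 2.7]
finger_gap: 11.3
```

Emit:
{"method": "apply_moves", "body": {
  "deltas": [
    {"slide":[-0.0051,-0.0141,0.0],"yaw":0.0},
    {"slide":[-0.0051,-0.0141,0.0],"yaw":0.0},
    {"slide":[-0.0051,-0.0141,0.0],"yaw":0.0},
    {"slide":[-0.0051,-0.0141,0.0],"yaw":0.0},
    {"slide":[-0.0051,-0.0141,0.0],"yaw":0.0},
    {"slide":[-0.0051,-0.0141,0.0],"yaw":0.0},
    {"slide":[-0.0051,-0.0141,0.0],"yaw":0.0},
    {"slide":[-0.0051,-0.0141,0.0],"yaw":0.0},
    {"slide":[-0.0051,-0.0141,0.0],"yaw":0.0},
    {"slide":[-0.0024,-0.0066,0.0],"yaw":0.0},
    {"slide":[0.0,0.0,0.0],"yaw":0.0}
  ]
}}

```text
time_s: 44.4
eef_pos: [502.9, -405.4, 95.5]
eef_rot: [-0.578, 0.581, 0.405, -0.405]
contact_force: [5.8, -3.8, 1.4]
finger_gap: 11.3
```

Emit:
{"method": "apply_moves", "body": {
  "deltas": [
    {"slide":[-0.0014,-0.0038,0.0],"yaw":0.0},
    {"slide":[-0.001,-0.0028,0.0],"yaw":0.0},
    {"slide":[0.0,0.0,0.0],"yaw":0.0}
  ]
}}

```text
time_s: 44.7
eef_pos: [500.8, -411.2, 95.4]
eef_rot: [-0.578, 0.58, 0.406, -0.405]
contact_force: [6.2, -3.2, 0.5]
finger_gap: 11.0
```

Emit:
{"method": "apply_moves", "body": {
  "deltas": [
    {"slide":[-0.001,-0.0028,0.0],"yaw":0.0},
    {"slide":[-0.0007,-0.0019,0.0],"yaw":0.0},
    {"slide":[0.0,0.0,0.0],"yaw":0.0}
  ]
}}

```text
time_s: 45.0
eef_pos: [499.3, -415.7, 95.5]
eef_rot: [-0.578, 0.58, 0.406, -0.405]
contact_force: [7.6, -2.2, 1.8]
finger_gap: 11.2
```

Emit:
{"method": "apply_moves", "body": {
  "deltas": [
    {"slide":[-0.0007,-0.0019,0.0],"yaw":0.0},
    {"slide":[-0.0007,-0.0019,0.0],"yaw":0.0},
    {"slide":[0.0,0.0,0.0],"yaw":0.0}
  ]
}}

```text
time_s: 45.3
eef_pos: [499.1, -415.9, 95.4]
eef_rot: [0.58, -0.579, -0.407, 0.404]
contact_force: [15.5, 17.8, 8.1]
finger_gap: 11.3
```

Emit:
{"method": "apply_moves", "body": {
  "deltas": [
    {"slide":[-0.0004,-0.001,0.0],"yaw":0.0},
    {"slide":[0.0,0.0,0.0],"yaw":0.0}
  ]
}}

```text
time_s: 45.5
eef_pos: [499.1, -415.9, 95.3]
eef_rot: [0.58, -0.578, -0.408, 0.403]
contact_force: [16.6, 22.4, 8.7]
finger_gap: 11.3
```

Stop felt after 155 mm of travel. Releasing, lifting away, and checking both doors.

Emit:
{"method": "apply_moves", "body": {
  "deltas": [
    {"slide":[0.0008,0.0025,0.0],"yaw":0.0},
    {"slide":[0.0,0.0,0.0],"yaw":0.0},
    {"slide":[0.0,0.0,0.0],"yaw":0.0},
    {"slide":[0.0,0.0,0.0],"yaw":0.0},
    {"slide":[0.0,0.0,0.05],"yaw":0.0},
    {"slide":[0.0,0.0,0.05],"yaw":0.0},
    {"slide":[0.0,0.0,0.05],"yaw":0.0},
    {"slide":[-0.05,0.02,0.0],"yaw":0.0},
    {"slide":[-0.05,0.02,0.0],"yaw":0.0},
    {"slide":[-0.05,0.02,0.0],"yaw":0.0},
    {"slide":[-0.03,0.02,0.0],"yaw":0.0},
    {"slide":[0.0,0.0,0.0],"yaw":0.0}
  ],
  "jaw": 40
}}

```text
time_s: 46.7
eef_pos: [325.4, -339.0, 245.2]
eef_rot: [0.58, -0.579, -0.405, 0.405]
contact_force: [0.6, -0.8, -0.9]
finger_gap: 33.8
```

```bash
python3 - <<'E'
from m import *
print(read_state()["eef_pos"])
C=np.array([571.8,-212.5]);yc=np.array([.340,.9405])
for n,U,L in (('scene',(250,205,278,240),(128,265,152,297)),('top',(280,130,306,168),(408,180,435,220))):
    h=cv2.cvtColor(snapshot(n)[...,::-1].copy(),cv2.COLOR_BGR2HSV); m=h[...,2]<50
    cv2.imwrite(f"raw_{n}.png",cv2.cvtColor(h,cv2.COLOR_HSV2BGR))
    for nm,b,z in(("up",U,135),("lo",L,116)):
        for r in blob(m,b,1): rep(n+nm,n,r,z); print("  along",(at(n,*r[0],z)-C)@yc)
E
```

```text
[ 325.43049392 -338.95210501  245.22528972]
sceneup [267.9 218.4] ctr [641.6 -18. ] len 68.2 ang 160.9
  along 206.64115000000004
scenelo [141. 280.] ctr [ 501.  -414.8] len 67.5 ang 160.6
  along -214.38725
topup [287.7 145.6] ctr [638.7 -14.6] len 68.6 ang 160.9
  along 208.89700000000002
toplo [420.7 201.4] ctr [ 497.6 -411.6] len 68.6 ang 160.5
  along -212.4555
```

```bash
python3 - <<'E'
from m import *
im=cv2.imread("raw_scene.png"); h=cv2.cvtColor(im,cv2.COLOR_BGR2HSV)
C=np.array([571.8,-212.5]);yc=np.array([.340,.9405]);xc=np.array([.9405,-.340])
def loc(p,y0): q=p-(C+y0*yc); return (q@xc).round(1),(q@yc).round(1)
m=(h[...,1]>45)&(h[...,0]<20)
for r in blob(m,(110,235,205,310),3):
    if min(r[1])>3: print("block",np.round(r[1],1),np.round(r[0],1),loc(at('scene',*r[0],90),-152))
for P in ((55.5,0),(-56,-1)):
    p=C-152*yc+P[0]*xc; q=proj('scene',(*p,94)); print(q,h[int(q[1]),int(q[0])])
for nm,x in (("head",-69),("rail",28),("railend",90),("floor",28)):
    p=C+152*yc+x*xc+(35*yc if nm=="floor" else 0); q=proj('scene',(*p,94 if nm!="floor" else 54)); print(nm,q,h[int(q[1]),int(q[0])])
E
```

```text
block [74. 25.] [122.5 272. ] (np.float64(-61.2), np.float64(-105.0))
[169.1 288.8] [ 18  23 187]
[156.1 258. ] [ 14  20 187]
head [242.8 215.8] [ 79  11 183]
rail [256.7 238.7] [ 98   5 187]
railend [266.2 254.4] [100   8 187]
floor [266.  240.3] [ 30  12 192]
```

```bash
python3 -c "
from bench import *
print(finish_job(), read_state()['time_s'])"
```

```text
the job is handed in; nothing more can be done
the job is handed in; nothing more can be done
```

The sander kit is put away and I handed the job in at about 47 s; no verdict was reported.

**What I did:**
- **Upper door:** I slid it fully open; it had started about 22 mm ajar.
- **Fence:** I lifted it about 44 mm towards the head from its middle. It hung level, reading 7.7 N with almost no moment, and I laid it between the guide strips.
- **Blocks:** I closed the upper door, slid the lower one open, and laid both blocks on the ribbed tray. Only two of the three were there. Then I closed the lower door.

**Last checks:**
- **Doors:** both were pushed to their closed stops. The pulls moved about 154 mm in the images, against the 155 mm stop, so each is closed to about 1 mm.
- **Blocks:** they sat at x of about +56 and −56 mm and y of about 0 on their tray before the door closed.
- **Fence:** it was seen flat between the strips before its door closed. Its colours at the expected pixels still fit through the closed door.
- **Through the doors:** the blocks' outlines were too faint to re-measure, so only their expected colours could be checked.
- **Bystanders:** I never reached for the glue bottle, wax tin, brush or the look-alikes, but I did not re-measure them at the end.

**Disagreements:**
- **Fingertip height:** the tips sat about 30 mm higher than the stated tool point. My first tries at the upper pull missed until I found the height by touch.
- **Lower pull:** I missed it once when closing that door.
- **Lower door's start:** it turned out to be about 6 mm ajar, though my first measurements suggested it was closed.

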